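# Restock the chocolate tray from the fuller tin

## Robot

A 7-joint arm with a two-finger parallel gripper is mounted at the origin on the work surface. World frame = base frame: x ahead of the robot, y to its left, z up, the work surface at z = 0. Lengths are in m, angles in degrees, forces in N, time in s.
With the tool pointing down it reaches from about 0.425 to 0.875 m from the base axis. Payload 4.7 kg.
Tool frame: the origin (TCP) lies at the very end of the fingers, on their centre line; the grasp point (between the pads) lies env.grip_point_offset behind it (env.grip_point_offset is the distance from the TCP to the grasp point, in m); z points along the fingers, y is the direction in which the jaws open and shut (so a half turn about z gives the same grasp; the last joint's range is limited). The gripper opens to 87 mm and grips with 3 to 60 N. Pads are 19 mm wide; open, the fingers measure 117 mm over their backs; the gripper's body (75 mm by 190 mm) begins 51 mm behind the grasp point.
Start: joints at [0.808, 18.392, -4.016, 83.108, 1.295, 78.541, -3.26], TCP at [0.65, -0, 0.223] pointing down, gripper open.
Joint ranges: [-163.93, 163.93], [-17.29, 119.83], [-79.2, 71.16], [3.27, 140.29], [-89.18, 269.18], [5.43, 117.66], [-154.24, 154.24]. Speed limits (degrees/s): [147.25, 147.25, 180, 180, 180, 180, 180].

## Interface

Orientations are given as [roll, pitch, yaw] about the fixed x, y, z axes, in that order (R = Rz(yaw) Ry(pitch) Rx(roll)).
In Python, from cell import env gives the robot as it stands.
- The arm moves only by the tool send_rows, never from a script. Its argument "plan" is a list of rows, each a list of 7 numbers: the finger opening in mm, from 0 to 87, then the shift along the tool's x, y, z in mm, then the turn, a rotation vector about the tool's x, y, z in rad. A call has 1 to 12 rows; each row shifts and turns the commanded pose from where the row before left it, along the tool's axes as they then stand; what a row does not reach is not made up. A row lasts 1/10 s, in which the tool goes at most 50 mm and 8.59 degrees, less where a joint would pass 70% of its speed; a pose out of reach is approached as far as the arm can. A call is refused whole if a number of a shift passes 50 or a number of a turn 0.15, either way. A call with a gripper value outside its range is refused whole. The fingers move at their own pace and stop on an object; "grip_force" is the grip in N (left out, the last holds). Time passes only in rows, so rows that do not move let the fingers close. It gives the time, the measured TCP pose, the force and the opening at its end, in the units of the state.
- env.get_obs(): the state, without advancing time (a new reading comes with each control period).
- env.read_camera(name): name is "scene" or "side" or "wrist"; returns the picture (384x512x3 uint8, red, green, blue); there is no depth.
- env.get_calibration(name): a dict with "fx", "fy", "cx", "cy" (pixels), "extrinsics" (4x4, takes a point from camera to world coordinates). Camera axes: x right, y down, z forward; pixel columns grow to the right and rows downward; lengths in m; the calibration is good to about 2 mm. A picture is of the moment at which its call begins: read the wrist's pose just before it. get_calibration takes no time and is no camera call; for the wrist camera it gives the pose at the moment of the call.
- env.sign_off(): hands the job in, once; it reports no verdict.
Trained networks look in the newest picture that a camera, given by its name, has taken for a name from the list of things; names that differ only in an ending like _2 or _b are one class to them, and where a whole thing is asked for, a point or a joint stands for the part that bears it (a point fixed in the world has none). Each returns a list of dicts, best first, with "confidence" (0 to 1); they miss things now and then, are a little off and sometimes report something else, mostly with a low value. They report only what shows in the picture. A call takes as long as a camera call. They do not tell look-alikes from the thing itself.
- env.regions_of(camera, query): "region" (384x512 bool, what is visible of it) and "rect" ([left, top, right, bottom] in pixels, round what is visible of it).
The state is a dict: "time_s": time; "qpos": joint angles; "joint_velocities": joint speeds; "effort": joint torques, N m; "tool_pos": TCP position; "tool_rot": TCP orientation; "force": force on the tool from outside, world axes, zero at the start; "wrist_torque": the same for the moment, N m; "grip_width": finger opening in m.
Only numpy, scipy, OpenCV 4.12 (cv2) and the standard library are available. Lean on these libraries where they do the work, as an engineer would, in place of code of your own. Each camera call takes 0.05 s, during which the arm holds its last target. There are 200 camera calls.

## Task

One of the two look-alike tins on the rack is well filled and the other holds a single ball: lift each in turn clear of the rack, the tin in the orange bay first and then the one in the blue bay, tip it slowly part-way and hold it so for a second to feel by the weight shifting how full it is, spilling nothing, and stand it back before you lift the other; then pour the fuller tin out into the gold tray. Leave the other tin's ball in its tin, stand both tins upright back where they stood, and put the red pralines that lie about on the counter into the tray too. Turn the inner hand of the dial to the colour dot of the bay whose tin you emptied (it needs refilling), without turning the outer day ring, and leave the jar and the gift box alone.

Things in the scene. Friction and masses are not known exactly. Their poses are not given: they have to be found in the camera images.
- rack: fixed wooden board, 150 mm (x) by 340 mm (y), 8 mm thick, origin under its centre, with two marked bays centred at y = +88 mm (orange marks, left) and y = -88 mm (blue marks, right); the tins stand on its top with their pouring front to +x
- tin_1_mid (a point): one of two look-alike opaque dark red tins, 64 mm wide (its y), 68 mm high; this point is over the middle of its 88 mm long foot, 34 mm above the underside. x points to its pouring front, z up. Walls 3 mm, rear wall upright 44 mm behind this point, front wall leaning out 30 degrees up to the spout. Grip it across its flat sides. Empty it weighs 150 g, give or take 5 per cent
- tin_2_mid (a point): the other tin: same point, axes and sizes. A gold lid covers the rear 78 mm of each tin; the mouth is open between lid and spout. One tin (which one changes) holds 4 to 6 balls, the other a single ball. Tipped forward, balls stay in up to 0.5 rad and are all out by about 1.5 rad
- tin_1_spout (a point): middle of the upper edge of that tin's pouring front, 80 mm ahead of and 30 mm above its mid point; x points forward as for the tin
- tin_2_spout (a point): the same point of the other tin
- tray: fixed gold display tray, open on top, 170 mm (x) by 190 mm (y), 40 mm high, walls and floor 5 mm; origin under its centre
- dial: fixed white dial plate, 120 mm square and 10 mm thick, carrying a grey outer day ring and the black inner hand knob on one axis through its centre; origin under its centre. Orange dot to the left (+y) and blue dot to the right (-y), ahead of the axis
- pointer (a joint): angle of the inner knob's pointer in the dial's frame, rad, counter-clockwise from above: 0 points along the dial's +x, the orange dot is at +1.0 and the blue dot at -1.0; stops at +-1.4; stays where it is left (friction 0.03 N m)
- pointer_grip (a point): on the dial's axis, at the height to grip the inner knob: a bar 34 mm long (its x, where the pointer points), 14 mm thick (its y) and 38 mm high; this point lies 51 mm over the counter, 13 mm below the bar's top and 31 mm above the day ring's top face
- day_mark (a point): black mark on the outer day ring (80 mm diameter, 10 mm thick, top 20 mm above the counter), 34 mm from the axis; the ring turns easily
- jar: bystander: closed amber jar with white lid, 60 mm diameter, 75 mm high, origin under its centre
- gift: bystander: small red gift box with gold ribbon, 70 x 50 x 30 mm, origin under its centre
- choc_1_center (a point): a dark brown chocolate ball, 28 mm diameter, 22 g, at its centre; in one of the tins at the start (None: not there this time); it rolls
- choc_2_center (a point): a dark brown chocolate ball, 28 mm diameter, 22 g, at its centre; in one of the tins at the start (None: not there this time); it rolls
- choc_3_center (a point): a dark brown chocolate ball, 28 mm diameter, 22 g, at its centre; in one of the tins at the start (None: not there this time); it rolls
- choc_4_center (a point): a dark brown chocolate ball, 28 mm diameter, 22 g, at its centre; in one of the tins at the start (None: not there this time); it rolls
- choc_5_center (a point): a dark brown chocolate ball, 28 mm diameter, 22 g, at its centre; in one of the tins at the start (None: not there this time); it rolls
- choc_6_center (a point): a dark brown chocolate ball, 28 mm diameter, 22 g, at its centre; in one of the tins at the start (None: not there this time); it rolls
- choc_7_center (a point): a dark brown chocolate ball, 28 mm diameter, 22 g, at its centre; in one of the tins at the start (None: not there this time); it rolls
- praline_1_center (a point): a red round praline lying flat on the counter, 30 mm diameter, 20 mm high, 20 g, at its centre (None: not there this time)
- praline_2_center (a point): a red round praline lying flat on the counter, 30 mm diameter, 20 mm high, 20 g, at its centre (None: not there this time)
- praline_3_center (a point): a red round praline lying flat on the counter, 30 mm diameter, 20 mm high, 20 g, at its centre (None: not there this time)
- praline_4_center (a point): a red round praline lying flat on the counter, 30 mm diameter, 20 mm high, 20 g, at its centre (None: not there this time)
Not all that is in view belongs to the job. Leave any green, grey or turquoise look-alike of the part that bears praline_2_center alone.

How it is judged:
By the outcome, as a careful person would: the job done as asked, in the order asked, and still so for the second after the job is handed in, with the robot touching nothing.
Of choc_1, choc_2, choc_3, choc_4, choc_5, choc_6 only 4 to 6 are there at a start; the rules pass over those that are not, and their reading is None.
Of praline_1, praline_2, praline_3, praline_4 only 2 to 4 are there at a start; the rules pass over those that are not, and their reading is None.
At some moment in a run one of praline_1, praline_2, praline_3, praline_4 may be knocked a few centimetres aside while the robot is not near it.
It also fails if it takes over 210 s, if anything falls off the work surface, if the arm or the gripper's body presses on something with over 40 N, if the wrist force passes 120 N, or if a joint passes its speed limit or range.

## Working session

There is one attempt and no reset: what is moved stays moved. The work goes in short steps, Python scripts to look and compute and a tool call to move; the robot and the scene stay as the last step left them, time stands still between calls to the robot, and variables do not carry over. Pictures are saved under pics/ and viewed, about 12 in all and at most 16, crops included, and the job is handed in when it is done.

Besides the shell and the picture viewer there is one more tool, called by a JSON object that holds its "name" and its "arguments", one argument or row to a line. send_rows: Moves the arm, as the interface text tells. Its arguments: {"type":"object","properties":{"plan":{"type":"array"},"grip_force":{"type":"number"}},"required":["plan"]}

```bash
ls; mkdir -p pics; python3 - <<'E'
from cell import env
import cv2, numpy as np
print(env.grip_point_offset)
print(env.get_obs())
for n in ["scene","side"]:
    im=env.read_camera(n); cv2.imwrite(f"pics/{n}0.png",im[:,:,::-1])
    c=env.get_calibration(n); print(n,c)
c=env.get_calibration("wrist");print(c)
a=cv2.imread("pics/scene0.png");b=cv2.imread("pics/side0.png")
cv2.imwrite("pics/both0.png",cv2.resize(np.hstack([a]),(800,600)))
cv2.imwrite("pics/side0b.png",cv2.resize(b,(800,600)))
E
```

```text
pics
0.0187
{'time_s': 0.0, 'qpos': array([ 0.80807723, 18.44018111, -4.01296974, 83.17512289,  1.29624285,
       78.5401523 , -3.25833582]), 'joint_velocities': array([-0.01507565, -0.03436679, -0.00789361, -0.00136653,  0.01095696,
       -0.0292623 ,  0.07555508]), 'effort': array([-2.58547143e-04, -4.91284704e+01, -4.03903294e-01, -3.12526345e+01,
       -6.40594075e-02,  4.37659642e-02,  1.61017233e-04]), 'tool_pos': array([ 6.49448212e-01, -8.90904786e-05,  2.21446521e-01]), 'tool_rot': array([-1.79889844e+02,  7.74555693e-03,  9.00011661e+01]), 'force': array([-0.18355485,  1.00414091,  0.42201836]), 'wrist_torque': array([-0.00296661,  0.02261129,  0.02506446]), 'grip_width': 0.08670769567931938}
scene {'fx': 403.1475399678241, 'fy': 403.1475399678241, 'cx': 260.3614834596789, 'cy': 193.63020047028735, 'extrinsics': array([[-0.87352805,  0.33445381, -0.35367978,  0.95200348],
       [ 0.48661276,  0.58129913, -0.65214978,  0.64007333],
       [-0.01252023, -0.74177622, -0.67053059,  0.74296974],
       [ 0.        ,  0.        ,  0.        ,  1.        ]])}
side {'fx': 353.4339746194312, 'fy': 353.4339746194312, 'cx': 261.31845750033494, 'cy': 198.6529092713494, 'extrinsics': array([[ 0.72927882, -0.35999587,  0.58185512,  0.01762677],
       [-0.68403239, -0.36386816,  0.63221804, -0.65332512],
       [-0.01587733, -0.85907098, -0.51161017,  0.55081129],
       [ 0.        ,  0.        ,  0.        ,  1.        ]])}
{'fx': 275.38438890165554, 'fy': 275.38438890165554, 'cx': 254.75881555960717, 'cy': 188.3981890141077, 'extrinsics': array([[ 9.99999541e-01,  5.15569958e-04, -8.07501781e-04,
         6.49375142e-01],
       [ 2.45871456e-04, -9.52732001e-01, -3.03811905e-01,
         8.38520594e-02],
       [-9.25969079e-04,  3.03811567e-01, -9.52731690e-01,
         3.82783778e-01],
       [ 0.00000000e+00,  0.00000000e+00,  0.00000000e+00,
         1.00000000e+00]])}
```

View pics/both0.png

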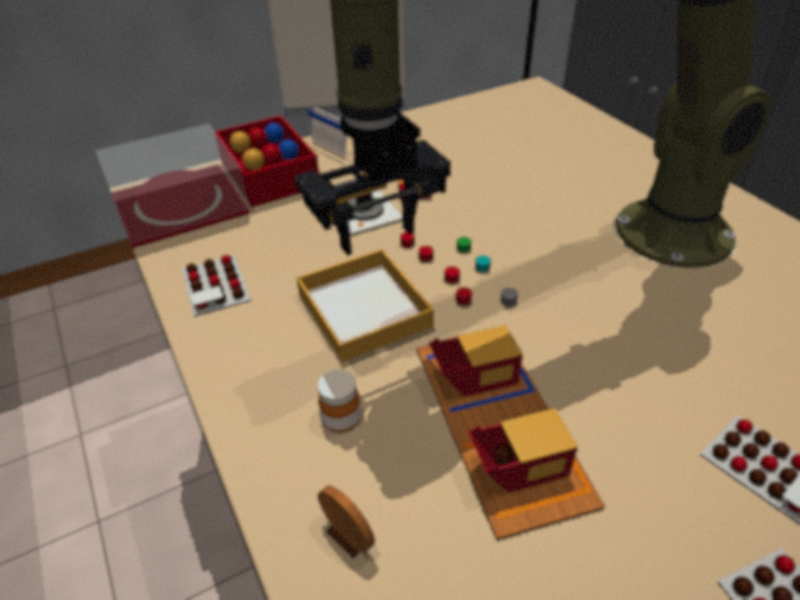

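View pics/side0b.png

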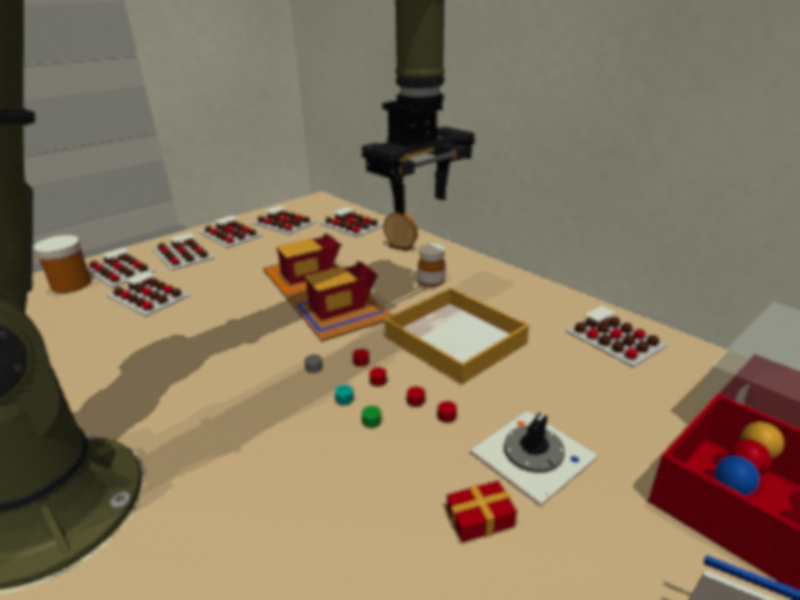

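Scene view: rack with two tins, orange bay nearer at (525,450), blue at (475,360). Tray is at (365,305), small amber jar at (340,400) and dial at (370,205). Four red pralines are at (407,240), (426,254), (452,274) and (463,296). The green, turquoise and grey look-alikes are at (463,244), (483,263) and (510,297). The side view also shows the gift box at (480,510).

```bash
cat > h.py <<'E'
from cell import env
import cv2, numpy as np
def proj(cal,P):
    T=np.linalg.inv(cal["extrinsics"]); p=(T[:3,:3]@np.atleast_2d(P).T).T+T[:3,3]
    return np.c_[cal["fx"]*p[:,0]/p[:,2]+cal["cx"],cal["fy"]*p[:,1]/p[:,2]+cal["cy"]]
def plane(cal,uv,z):
    uv=np.atleast_2d(uv).astype(float); E=cal["extrinsics"]
    d=np.c_[(uv[:,0]-cal["cx"])/cal["fx"],(uv[:,1]-cal["cy"])/cal["fy"],np.ones(len(uv))]@E[:3,:3].T
    return E[:3,3]+d*((z-E[2,3])/d[:,2])[:,None]
def cen(m):
    v,u=np.nonzero(m); return np.array([u.mean(),v.mean()])
def meanrgb(im,m): return im[m].mean(0).round()
E
python3 - <<'E'
from h import *
zs={"rack":.004,"tin_1_mid":.042,"tray":.02,"dial":.005,"pointer":.05,"day_mark":.02,"jar":.037,"gift":.015,"praline_1_center":.01}
for n in ["scene","side"]:
    im=env.read_camera(n);c=env.get_calibration(n)
    for q,z in zs.items():
        for r in env.regions_of(n,q):
            m=r["region"]; uv=cen(m); print(n,q,round(r["confidence"],2),uv.round(1),m.sum(),plane(c,uv,z)[0].round(3),meanrgb(im,m))
        
E
```

```text
scene rack 0.74 [325.4 291.6] 4443 [0.594 0.265 0.004] [125.  77.  42.]
scene rack 0.24 [233.  194.2] 3975 [ 0.628 -0.114  0.004] [156. 142. 116.]
scene tin_1_mid 0.56 [306.7 230.1] 1935 [0.55  0.125 0.042] [105.  59.  30.]
scene tray 0.94 [233.1 194. ] 3915 [ 0.635 -0.098  0.02 ] [156. 143. 117.]
scene dial 0.59 [238.4 136.8] 463 [ 0.491 -0.353  0.005] [144. 142. 133.]
scene dial 0.26 [337.5 287.7] 2344 [0.566 0.271 0.005] [133.  81.  39.]
scene day_mark 0.63 [236.5 135.8] 114 [ 0.503 -0.341  0.02 ] [94. 93. 87.]
scene jar 0.74 [216.4 256.4] 875 [0.766 0.087 0.037] [125. 108.  93.]
scene praline_1_center 0.6 [272.4 162.1] 94 [ 0.466 -0.177  0.01 ] [123.  39.  36.]
side rack 0.72 [209.3 197.9] 1158 [0.53  0.138 0.004] [131.  84.  51.]
side tin_1_mid 0.57 [217.4 185.5] 1176 [0.555 0.125 0.042] [100.  48.  23.]
side tray 0.98 [292.  213.1] 3520 [ 0.628 -0.113  0.02 ] [146. 128.  88.]
side dial 0.95 [341.5 291.6] 2701 [ 0.498 -0.372  0.005] [147. 148. 133.]
side pointer 0.79 [343.  279.7] 332 [ 0.487 -0.379  0.05 ] [31. 30. 29.]
side pointer 0.27 [291.9 213.3] 3384 [ 0.593 -0.144  0.05 ] [145. 128.  88.]
side day_mark 0.68 [341.5 289.2] 659 [ 0.491 -0.376  0.02 ] [101. 102.  93.]
side day_mark 0.52 [341.2 291.3] 2581 [ 0.485 -0.379  0.02 ] [146. 148. 133.]
side day_mark 0.25 [216.7 185.1] 1191 [0.578 0.162 0.02 ] [100.  49.  23.]
side jar 0.64 [276.  169.2] 438 [0.766 0.086 0.037] [114.  97.  76.]
side gift 0.66 [307.7 326.4] 1317 [ 0.374 -0.386  0.015] [138.  45.  26.]
side praline_1_center 0.73 [265.8 253.8] 141 [ 0.466 -0.179  0.01 ] [123.  26.  27.]
side praline_1_center 0.72 [340.8 291.5] 2691 [ 0.493 -0.374  0.01 ] [147. 148. 133.]
side praline_1_center 0.3 [286.  262.6] 155 [ 0.477 -0.233  0.01 ] [127.  26.  27.]
side praline_1_center 0.21 [210.1 198.2] 1128 [0.525 0.125 0.01 ] [131.  84.  51.]
```

```bash
python3 - <<'E'
from h import *
s=env.get_calibration("scene"); d=env.get_calibration("side")
k=1.5625
P=lambda c,uv,z:plane(c,np.array(uv)/k,z).round(3).tolist()
print("rack scene",P(s,[(497,537),(604,508),(418,348)],.008))
print("tray outer top scene",P(s,[(298,285),(381,253),(433,309),(343,350)],.04))
print("tray top side",P(d,[(385,322),(450,290),(528,327),(462,373)],.04))
print("dial plate side",P(d,[(470,452),(527,411),(597,456),(543,502)],.01))
print("dots side",P(d,[(520,424),(575,459)],.01))
print("pralines side",P(d,[(361,357),(378,377),(416,397),(447,411),(371,416),(344,394),(314,363)],.01))
print("pralines scene",P(s,[(463,296),(452,274),(426,254),(407,240),(463,244),(483,263),(510,297)],.01))
print("blue tin top: spout mid, lid rear corners scene",P(s,[(431,339),(466,362),(508,328),(521,362)],.076))
print("orange",P(s,[(471,430),(518,460),(557,411),(576,452)],.076))
E
```

```text
rack scene [[0.677, 0.356, 0.008], [0.537, 0.391, 0.008], [0.602, 0.03, 0.008]]
tray outer top scene [[0.722, -0.177, 0.04], [0.556, -0.185, 0.04], [0.552, -0.008, 0.04], [0.719, 0.003, 0.04]]
tray top side [[0.542, -0.022, 0.04], [0.708, -0.023, 0.04], [0.706, -0.207, 0.04], [0.53, -0.215, 0.04]]
dial plate side [[0.439, -0.312, 0.01], [0.56, -0.316, 0.01], [0.553, -0.433, 0.01], [0.44, -0.428, 0.01]]
dots side [[0.53, -0.326, 0.01], [0.528, -0.416, 0.01]]
pralines side [[0.471, -0.041, 0.01], [0.456, -0.102, 0.01], [0.466, -0.18, 0.01], [0.476, -0.235, 0.01], [0.389, -0.165, 0.01], [0.392, -0.098, 0.01], [0.405, 0.001, 0.01]]
pralines scene [[0.472, -0.039, 0.01], [0.456, -0.1, 0.01], [0.467, -0.175, 0.01], [0.477, -0.231, 0.01], [0.389, -0.166, 0.01], [0.389, -0.098, 0.01], [0.402, 0.004, 0.01]]
blue tin top: spout mid, lid rear corners scene [[0.608, 0.08, 0.076], [0.589, 0.144, 0.076], [0.496, 0.117, 0.076], [0.521, 0.183, 0.076]]
orange [[0.648, 0.247, 0.076], [0.622, 0.313, 0.076], [0.532, 0.277, 0.076], [0.553, 0.339, 0.076]]
```

```bash
python3 - <<'E'
from h import *
im=env.read_camera("wrist");cv2.imwrite("pics/w0.png",im[:,:,::-1])
E
```

{"name": "send_rows", "arguments": {
  "plan": [
    [87, 25, 0, -10, 0, 0, 0],
    [87, 50, -10, -20, 0, 0, 0],
    [87, 50, -20, -20, 0, 0, 0],
    [87, 50, -20, -20, 0, 0, 0],
    [87, 20, 0, -10, 0, 0, 0],
    [87, 0, 0, 0, 0, 0, 0],
    [87, 0, 0, 0, 0, 0, 0]
  ]
}}

```text
time_s: 1.85
tool_pos: [0.6062, 0.1773, 0.2955]
tool_rot: [180.0, 0.1, 90.0]
force: [-0.0, -0.8, 0.4]
grip_width: 0.0872
```

```bash
python3 - <<'E'
from h import *
o=env.get_obs();print(o["tool_pos"],o["tool_rot"],o["qpos"])
c=env.get_calibration("wrist")
im=env.read_camera("wrist");cv2.imwrite("pics/w1.png",im[:,:,::-1])
np.save("w1.npy",c["extrinsics"])
cv2.imwrite("pics/w1b.png",cv2.resize(im[:,:,::-1],(800,600)))
for q,z in {"rack":.008,"tin_1_mid":.042,"tray":.02}.items():
    for r in env.regions_of("wrist",q):
        uv=cen(r["region"]);print(q,round(r["confidence"],2),uv.round(),r["rect"],plane(c,uv,z)[0].round(3))
E
```

```text
[0.60619329 0.17726763 0.29554985] [1.79978578e+02 5.76953470e-02 9.00221677e+01] [-11.28308329  15.14215973  -9.36951522  79.11906874   2.50514677
  85.93549453 -20.48826792]
rack 0.89 [232. 112.] [172.2, 4.5, 301.4, 238.3] [0.571 0.244 0.008]
tin_1_mid 0.95 [223. 192.] [180.8, 159.8, 268.5, 226.6] [0.557 0.123 0.042]
tin_1_mid 0.63 [247.  78.] [199.5, 39.9, 299.6, 114.4] [0.595 0.292 0.042]
tray 0.64 [268. 289.] [221.2, 253.7, 319.7, 329.3] [ 0.631 -0.078  0.02 ]
tray 0.53 [247.  77.] [198.6, 39.9, 298.7, 117.0] [0.595 0.294 0.02 ]
```

View pics/w1b.png

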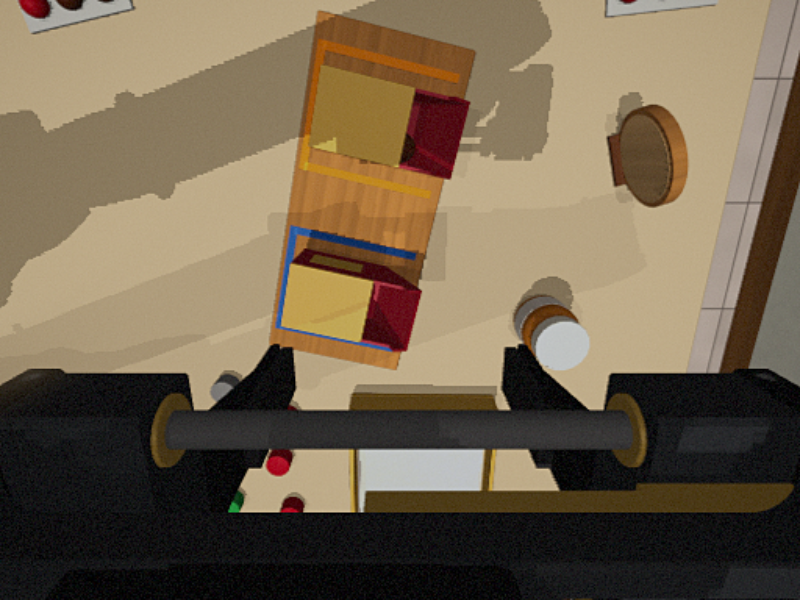

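Wrist view: orange tin lid corners are (320,64), (417,87), (402,165), (311,147), and blue lid corners are (289,262), (372,281), (360,344), (278,327). The rack corners are (318,11), (476,50) and (397,369).

```bash
python3 - <<'E'
from h import *
c=env.get_calibration("wrist");k=1.5625
for n,pts in {"orange":[(320,64),(417,87),(402,165),(311,147)],"blue":[(289,262),(372,281),(360,344),(278,327)]}.items():
    P=plane(c,np.array(pts)/k,.076)
    ax=(P[1]+P[2]-P[0]-P[3])/2; ay=(P[0]+P[1]-P[2]-P[3])/2
    ya=np.degrees(np.arctan2(ax[1],ax[0])); yb=np.degrees(np.arctan2(-ay[0],ay[1]))
    u=ax/np.linalg.norm(ax)
    print(n,P.mean(0).round(4),"len",np.linalg.norm(ax),np.linalg.norm(ay),"yaw",ya,yb,"mid",(P.mean(0)+.005*u).round(4))
R=plane(c,np.array([(318,11),(476,50),(397,369)])/k,.008);print(R.round(3))
for a,b in[(0,1),(1,2)]: d=R[b]-R[a];print(np.linalg.norm(d),np.degrees(np.arctan2(d[1],d[0])))
t=np.radians(np.degrees(np.arctan2(*(R[1]-R[0])[[1,0]])));e=np.array([np.cos(t),np.sin(t)]);f=np.array([-e[1],e[0]])
cc=(R[0,:2]+R[2,:2])/2;print("rack c",cc,"bays",cc+.088*f,cc-.088*f)
E
```

```text
orange [0.5774 0.2906 0.076 ] len 0.0780735943579127 0.062131422520821336 yaw -11.603607552173935 -10.755369167581005 mid [0.5823 0.2896 0.076 ]
blue [0.5376 0.1283 0.076 ] len 0.07815943533262475 0.06472043659807328 yaw -13.281397806188991 -12.686028520451254 mid [0.5424 0.1272 0.076 ]
[[0.534 0.385 0.008]
 [0.679 0.353 0.008]
 [0.604 0.025 0.008]]
0.14768963482435285 -12.396997747145312
0.33603568820372964 -102.76526978764937
rack c [0.56935531 0.2051803 ] bays [0.58824752 0.29112845] [0.55046311 0.11923215]
```

{"name": "send_rows", "arguments": {
  "plan": [
    [87, 35, -8, 0, 0, 0, 0],
    [87, 45, -10, 0, 0, 0, 0],
    [87, 33, -6, 0, 0, 0, -0.07],
    [87, 0, 0, 10, 0, 0, -0.13],
    [87, 0, 0, 15, 0, 0, -0.13],
    [87, 0, 0, 15, 0, 0, -0.13],
    [87, 0, 0, 15, 0, 0, -0.13],
    [87, 0, 0, 15, 0, 0, -0.13],
    [87, 0, 0, 15, 0, 0, -0.13],
    [87, 0, 0, 15, 0, 0, -0.13],
    [87, 0, 0, 15, 0, 0, -0.13],
    [87, 0, 0, 15, 0, 0, -0.13]
  ]
}}

```text
time_s: 3.25
tool_pos: [0.5825, 0.289, 0.1644]
tool_rot: [-179.9, -0.0, 161.2]
force: [-0.2, 0.1, 0.6]
grip_width: 0.0873
```

{"name": "send_rows", "arguments": {
  "plan": [
    [87, 0, 0, 5, 0, 0, -0.13],
    [87, 0, 0, 0, 0, 0, 0],
    [87, 0, 0, 0, 0, 0, 0],
    [87, 0, 0, 0, 0, 0, 0]
  ]
}}

```text
time_s: 3.65
tool_pos: [0.5826, 0.2903, 0.1612]
tool_rot: [180.0, 0.0, 168.3]
force: [0.5, 0.5, 0.4]
grip_width: 0.0866
```

```bash
python3 - <<'E'
from h import *
o=env.get_obs();print(o["tool_pos"],o["tool_rot"],o["qpos"])
c=env.get_calibration("wrist")
im=env.read_camera("wrist");cv2.imwrite("pics/w2b.png",cv2.resize(im[:,:,::-1],(800,600)))
print(c["extrinsics"].round(3).tolist())
E
```

```text
[0.58263342 0.29030457 0.16120135] [1.79976421e+02 4.93948456e-02 1.68322590e+02] [-10.89823567  22.02674611 -23.04439942  86.97280067   8.86088109
  72.75095988  43.26402925]
[[0.202, 0.933, 0.299, 0.5], [0.979, -0.193, -0.061, 0.307], [0.001, 0.305, -0.952, 0.322], [0.0, 0.0, 0.0, 1.0]]
```

View pics/w2b.png

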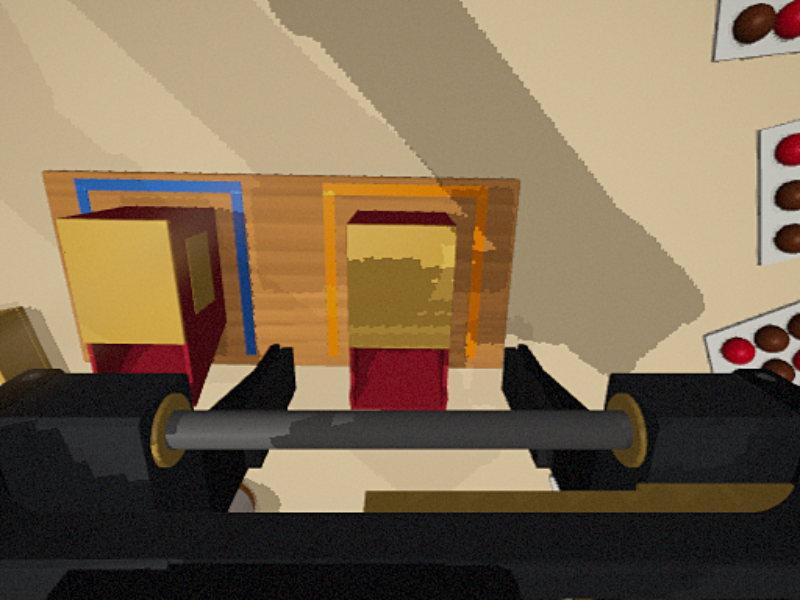

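Orange tin sits aligned between the fingers: lid corners (348,223), (455,223), (453,347), (349,347), and the fingers are centred at column 399.

```bash
python3 - <<'E'
from h import *
c=env.get_calibration("wrist");k=1.5625
for n,pts in {"orange":[(348,223),(455,223),(453,347),(349,347)],"blue":[(58,219),(167,221),(184,345),(79,344)]}.items():
    P=plane(c,np.array(pts)/k,.076)
    ax=(P[3]+P[2]-P[0]-P[1])/2; u=ax/np.linalg.norm(ax)
    m=P.mean(0)+.005*u
    print(n,"len",np.linalg.norm(ax),np.linalg.norm(P[1]-P[0]),"yaw",np.degrees(np.arctan2(ax[1],ax[0])),"mid",m.round(4))
o=env.get_obs()
E
```

```text
orange len 0.07739824731630943 0.06110363517040693 yaw -11.71057544812831 mid [0.5784 0.2932 0.076 ]
blue len 0.07745778114029075 0.06184557189478189 yaw -14.44477352484884 mid [0.5432 0.1303 0.076 ]
```

{"name": "send_rows", "arguments": {
  "plan": [
    [87, 3, 2, 10, 0, 0, 0],
    [87, 0, 0, 30, 0, 0, 0],
    [87, 0, 0, 30, 0, 0, 0],
    [87, 0, 0, 30, 0, 0, 0],
    [87, 0, 0, 25, 0, 0, 0],
    [87, 0, 0, 10, 0, 0, 0],
    [87, 0, 0, 0, 0, 0, 0],
    [75, 0, 0, 0, 0, 0, 0],
    [50, 0, 0, 0, 0, 0, 0],
    [50, 0, 0, 0, 0, 0, 0],
    [50, 0, 0, 0, 0, 0, 0],
    [50, 0, 0, 0, 0, 0, 0]
  ],
  "grip_force": 5
}}

```text
time_s: 4.9
tool_pos: [0.5803, 0.2928, 0.0269]
tool_rot: [-180.0, 0.1, 168.5]
force: [-0.3, -1.8, 6.0]
grip_width: 0.0643
```

{"name": "send_rows", "arguments": {
  "plan": [
    [50, 0, 0, 0, 0, 0, 0],
    [50, 0, 0, 0, 0, 0, 0],
    [50, 0, 0, 0, 0, 0, 0],
    [50, 0, 0, 0, 0, 0, 0]
  ],
  "grip_force": 40
}}

```text
time_s: 5.3
tool_pos: [0.5803, 0.2929, 0.0269]
tool_rot: [-180.0, 0.1, 168.5]
force: [-1.5, -1.4, 5.6]
grip_width: 0.0638
```

```bash
python3 - <<'E'
from h import *
o=env.get_obs();print(o)
E
```

```text
{'time_s': 5.3, 'qpos': array([-12.1751013 ,  28.93574859, -21.77806959,  94.0185389 ,
        12.11542724,  59.31345713,  40.77183996]), 'joint_velocities': array([ 0.13012663,  0.10380906,  0.04382517,  0.11261004,  0.0953691 ,
       -0.07661952,  0.01206209]), 'effort': array([ -0.89410057, -49.03373122,  -5.74016556, -25.52691936,
        -0.32867482,  -0.77454278,   0.09010744]), 'tool_pos': array([0.58025626, 0.29288235, 0.02687897]), 'tool_rot': array([-1.79999625e+02,  8.38493356e-02,  1.68459926e+02]), 'force': array([-1.5471267 , -1.3856752 ,  5.64142875]), 'wrist_torque': array([-0.50106434,  0.16883329, -0.14237572]), 'grip_width': 0.06379518221905883}
```

{"name": "send_rows", "arguments": {
  "plan": [
    [50, 0, 0, -8, 0, 0, 0],
    [50, 0, 0, -15, 0, 0, 0],
    [50, 0, 0, -20, 0, 0, 0],
    [50, 0, 0, -25, 0, 0, 0],
    [50, 0, 0, -20, 0, 0, 0],
    [50, 0, 0, -12, 0, 0, 0],
    [50, 0, 0, 0, 0, 0, 0],
    [50, 0, 0, 0, 0, 0, 0],
    [50, 0, 0, 0, 0, 0, 0],
    [50, 0, 0, 0, 0, 0, 0]
  ]
}}

```text
time_s: 6.3
tool_pos: [0.5788, 0.2928, 0.1242]
tool_rot: [-179.9, -0.1, 168.5]
force: [0.5, -0.3, -3.1]
grip_width: 0.0638
```

```bash
python3 - <<'E'
from h import *
F=[]
for i in range(4):
    im=env.read_camera("side" if i==3 else "scene");o=env.get_obs();F.append(np.r_[o["force"],o["wrist_torque"]])
print(np.mean(F,0).round(3),np.std(F,0).round(3),o["tool_pos"],o["tool_rot"],o["time_s"])
cv2.imwrite("pics/s1.png",cv2.resize(im[60:260,120:360,::-1],(720,600)))
E
```

```text
[ 0.205  0.108 -1.998  0.136 -0.041 -0.016] [0.386 0.366 0.514 0.027 0.024 0.043] [0.57930891 0.29311952 0.12508655] [-1.79973970e+02 -3.88864388e-02  1.68495555e+02] 6.5
```

View pics/s1.png

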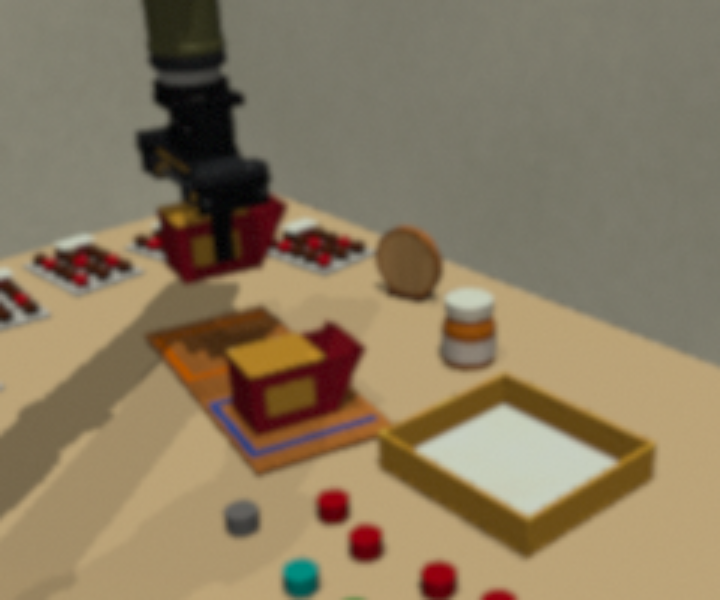

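{"name": "send_rows", "arguments": {
  "plan": [
    [50, 0, 0, 0, 0, 0.02, 0],
    [50, 0, 0, 0, 0, 0.025, 0],
    [50, 0, 0, 0, 0, 0.025, 0],
    [50, 0, 0, 0, 0, 0.025, 0],
    [50, 0, 0, 0, 0, 0.025, 0],
    [50, 0, 0, 0, 0, 0.025, 0],
    [50, 0, 0, 0, 0, 0.025, 0],
    [50, 0, 0, 0, 0, 0.025, 0],
    [50, 0, 0, 0, 0, 0.025, 0],
    [50, 0, 0, 0, 0, 0.025, 0],
    [50, 0, 0, 0, 0, 0.025, 0],
    [50, 0, 0, 0, 0, 0.025, 0]
  ]
}}

```text
time_s: 7.7
tool_pos: [0.5796, 0.2932, 0.1256]
tool_rot: [-180.0, -17.0, 168.5]
force: [0.6, -0.5, -1.3]
grip_width: 0.0638
```

{"name": "send_rows", "arguments": {
  "plan": [
    [50, 0, 0, 0, 0, 0.025, 0],
    [50, 0, 0, 0, 0, 0.025, 0],
    [50, 0, 0, 0, 0, 0.025, 0],
    [50, 0, 0, 0, 0, 0.02, 0],
    [50, 0, 0, 0, 0, 0, 0],
    [50, 0, 0, 0, 0, 0, 0],
    [50, 0, 0, 0, 0, 0, 0],
    [50, 0, 0, 0, 0, 0, 0],
    [50, 0, 0, 0, 0, 0, 0],
    [50, 0, 0, 0, 0, 0, 0],
    [50, 0, 0, 0, 0, 0, 0],
    [50, 0, 0, 0, 0, 0, 0]
  ]
}}

```text
time_s: 8.9
tool_pos: [0.5795, 0.2932, 0.1257]
tool_rot: [-180.0, -22.3, 168.5]
force: [0.2, -0.2, -2.1]
grip_width: 0.0636
```

```bash
python3 - <<'E'
from h import *
F=[]
for i in range(10):
    im=env.read_camera("side");o=env.get_obs();F.append(np.r_[o["force"],o["wrist_torque"]])
print(np.mean(F,0).round(3),np.std(F,0).round(3),o["tool_pos"],o["tool_rot"],o["qpos"].round(),o["time_s"])
E
```

```text
[-0.051  0.066 -2.264 -0.031 -0.644  0.02 ] [0.564 0.299 0.589 0.034 0.017 0.03 ] [0.57952051 0.29323708 0.12565744] [179.99955546 -22.3409911  168.49730688] [ -8.  38. -24.  71.   0.  90.  50.] 9.4
```

{"name": "send_rows", "arguments": {
  "plan": [
    [50, 0, 0, 0, 0, -0.03, 0],
    [50, 0, 0, 0, 0, -0.045, 0],
    [50, 0, 0, 0, 0, -0.045, 0],
    [50, 0, 0, 0, 0, -0.045, 0],
    [50, 0, 0, 0, 0, -0.045, 0],
    [50, 0, 0, 0, 0, -0.045, 0],
    [50, 0, 0, 0, 0, -0.045, 0],
    [50, 0, 0, 0, 0, -0.045, 0],
    [50, 0, 0, 0, 0, -0.045, 0],
    [50, 0, 0, 0, 0, 0, 0],
    [50, 0, 0, 0, 0, 0, 0],
    [50, 0, 0, 0, 0, 0, 0]
  ]
}}

```text
time_s: 10.6
tool_pos: [0.5799, 0.2928, 0.1257]
tool_rot: [-180.0, -0.0, 168.5]
force: [0.0, 0.6, -2.6]
grip_width: 0.0641
```

```bash
python3 - <<'E'
from h import *
F=[]
for i in range(8):
    im=env.read_camera("side");o=env.get_obs();F.append(np.r_[o["force"],o["wrist_torque"]])
print(np.mean(F,0).round(3),np.std(F,0).round(3),o["tool_pos"],o["tool_rot"],o["qpos"].round(),o["time_s"])
E
```

```text
[ 2.200e-02  1.170e-01 -2.213e+00  9.400e-02 -3.700e-02 -2.000e-03] [0.541 0.372 0.632 0.031 0.024 0.046] [0.57966373 0.29312933 0.12550344] [-1.79999784e+02 -1.05678186e-02  1.68479509e+02] [-11.  23. -23.  89.  10.  69.  43.] 11.0
```

{"name": "send_rows", "arguments": {
  "plan": [
    [50, 0, 0, 15, 0, 0, 0],
    [50, 0, 0, 25, 0, 0, 0],
    [50, 0, 0, 25, 0, 0, 0],
    [50, 0, 0, 15, 0, 0, 0],
    [50, 0, 0, 8, 0, 0, 0],
    [50, 0, 0, 5, 0, 0, 0],
    [50, 0, 0, 4, 0, 0, 0],
    [50, 0, 0, 2, 0, 0, 0],
    [50, 0, 0, 0, 0, 0, 0],
    [50, 0, 0, 0, 0, 0, 0]
  ]
}}

```text
time_s: 12.0
tool_pos: [0.58, 0.2934, 0.0274]
tool_rot: [180.0, 0.1, 168.5]
force: [-0.1, -0.1, -2.6]
grip_width: 0.0638
```

{"name": "send_rows", "arguments": {
  "plan": [
    [50, 0, 0, 0.5, 0, 0, 0],
    [50, 0, 0, 0.5, 0, 0, 0],
    [50, 0, 0, 0, 0, 0, 0]
  ]
}}

```text
time_s: 12.3
tool_pos: [0.58, 0.2934, 0.0268]
tool_rot: [180.0, 0.1, 168.5]
force: [-1.5, -0.2, 5.2]
grip_width: 0.0638
```

{"name": "send_rows", "arguments": {
  "plan": [
    [66, 0, 0, 0, 0, 0, 0],
    [72, 0, 0, 0, 0, 0, 0],
    [87, 0, 0, 0, 0, 0, 0],
    [87, 0, 0, 0, 0, 0, 0],
    [87, 0, 0, 0, 0, 0, 0],
    [87, 0, 0, -15, 0, 0, 0],
    [87, 0, 0, -30, 0, 0, 0],
    [87, 0, 0, -40, 0, 0, 0],
    [87, 0, 0, -40, 0, 0, 0],
    [87, 0, 0, -9, 0, 0, 0],
    [87, 0, 0, 0, 0, 0, 0]
  ]
}}

```text
time_s: 13.4
tool_pos: [0.5809, 0.2942, 0.1632]
tool_rot: [179.8, 0.3, 168.5]
force: [-0.1, 0.3, -0.8]
grip_width: 0.0873
```

{"name": "send_rows", "arguments": {
  "plan": [
    [87, 0, -25, 0, 0, 0, 0],
    [87, 1, -45, 0, 0, 0, 0],
    [87, 1, -50, 0, 0, 0, 0],
    [87, 1, -35, 0, 0, 0, 0.03],
    [87, 0, -14, 0, 0, 0, 0],
    [87, 0, 0, 0, 0, 0, 0],
    [87, 0, 0, 0, 0, 0, 0],
    [87, 0, 0, 0, 0, 0, 0]
  ]
}}

```text
time_s: 14.2
tool_pos: [0.5424, 0.1309, 0.1594]
tool_rot: [179.9, -0.0, 167.0]
force: [-0.3, -0.4, 0.1]
grip_width: 0.0872
```

```bash
python3 - <<'E'
from h import *
o=env.get_obs();print(o["tool_pos"],o["tool_rot"],o["qpos"].round())
c=env.get_calibration("wrist")
im=env.read_camera("wrist");cv2.imwrite("pics/w3b.png",cv2.resize(im[:,:,::-1],(800,600)))
print(proj(c,[[0.580,.2925,.076]])*1.5625)
E
```

```text
[0.54237214 0.13089377 0.15937733] [ 1.79933332e+02 -3.19562336e-02  1.66973807e+02] [  2.  11. -20. 101.   4.  69.  58.]
[[673.86632742 304.6428929 ]]
```

View pics/w3b.png

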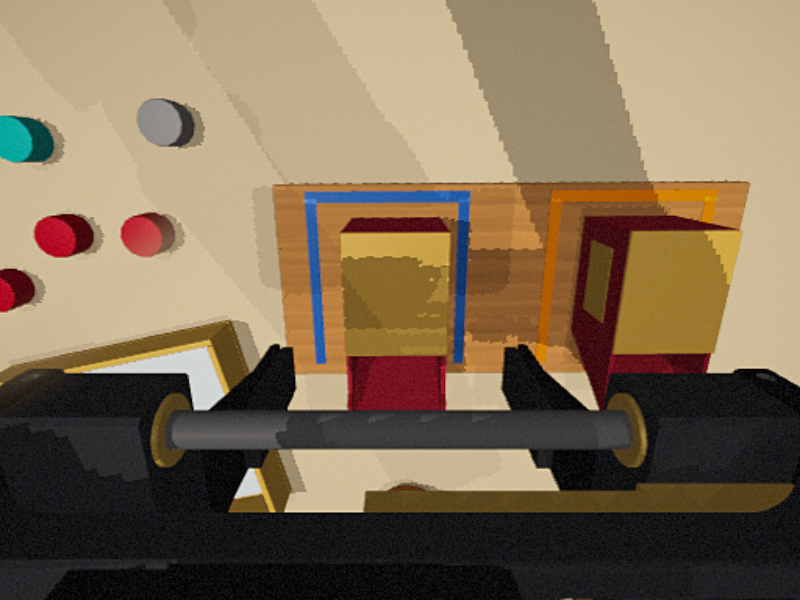

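Blue tin is aligned too: lid (341,233), (448,233), (446,355), (345,355), about 2 mm off-centre. The orange tin stands upright in its bay. I'll correct and grasp.

{"name": "send_rows", "arguments": {
  "plan": [
    [87, -2.5, -2, 10, 0, 0, 0],
    [87, 0, 0, 30, 0, 0, 0],
    [87, 0, 0, 30, 0, 0, 0],
    [87, 0, 0, 30, 0, 0, 0],
    [87, 0, 0, 22, 0, 0, 0],
    [87, 0, 0, 9, 0, 0, 0],
    [87, 0, 0, 0, 0, 0, 0],
    [75, 0, 0, 0, 0, 0, 0],
    [50, 0, 0, 0, 0, 0, 0],
    [50, 0, 0, 0, 0, 0, 0],
    [50, 0, 0, 0, 0, 0, 0],
    [50, 0, 0, 0, 0, 0, 0]
  ],
  "grip_force": 5
}}

```text
time_s: 15.45
tool_pos: [0.5455, 0.1264, 0.0298]
tool_rot: [179.9, 0.1, 166.8]
force: [-0.1, 1.1, 3.3]
grip_width: 0.0639
```

{"name": "send_rows", "arguments": {
  "plan": [
    [50, 0, 0, 0, 0, 0, 0],
    [50, 0, 0, 0, 0, 0, 0],
    [50, 0, 0, 0, 0, 0, 0],
    [50, 0, 0, 0, 0, 0, 0]
  ],
  "grip_force": 40
}}

```text
time_s: 15.85
tool_pos: [0.5455, 0.1265, 0.0298]
tool_rot: [179.9, 0.1, 166.8]
force: [0.2, 1.8, 5.7]
grip_width: 0.0638
```

{"name": "send_rows", "arguments": {
  "plan": [
    [50, 0, 0, -8, 0, 0, 0],
    [50, 0, 0, -15, 0, 0, 0],
    [50, 0, 0, -20, 0, 0, 0],
    [50, 0, 0, -25, 0, 0, 0],
    [50, 0, 0, -20, 0, 0, 0],
    [50, 0, 0, -12, 0, 0, 0],
    [50, 0, 0, 0, 0, 0, 0],
    [50, 0, 0, 0, 0, 0, 0],
    [50, 0, 0, 0, 0, 0, 0],
    [50, 0, 0, 0, 0, 0, 0]
  ]
}}

```text
time_s: 16.85
tool_pos: [0.5436, 0.1256, 0.1274]
tool_rot: [-179.9, -0.1, 166.8]
force: [0.7, -0.5, -1.6]
grip_width: 0.0636
```

```bash
python3 - <<'E'
from h import *
F=[]
for i in range(8):
    im=env.read_camera("side");o=env.get_obs();F.append(np.r_[o["force"],o["wrist_torque"]])
print(np.mean(F,0).round(3),np.std(F,0).round(3),o["tool_pos"],o["tool_rot"],o["qpos"].round(),o["time_s"])
E
```

```text
[ 0.074  0.068 -1.667  0.107 -0.059  0.008] [0.437 0.545 0.334 0.024 0.026 0.029] [0.54446143 0.12574116 0.12859004] [-1.79994470e+02  1.98543014e-03  1.66776384e+02] [  2.  12. -20. 102.   5.  66.  57.] 17.25
```

{"name": "send_rows", "arguments": {
  "plan": [
    [50, 0, 0, 0, 0, 0.02, 0],
    [50, 0, 0, 0, 0, 0.025, 0],
    [50, 0, 0, 0, 0, 0.025, 0],
    [50, 0, 0, 0, 0, 0.025, 0],
    [50, 0, 0, 0, 0, 0.025, 0],
    [50, 0, 0, 0, 0, 0.025, 0],
    [50, 0, 0, 0, 0, 0.025, 0],
    [50, 0, 0, 0, 0, 0.025, 0],
    [50, 0, 0, 0, 0, 0.025, 0],
    [50, 0, 0, 0, 0, 0.025, 0],
    [50, 0, 0, 0, 0, 0.025, 0],
    [50, 0, 0, 0, 0, 0.025, 0]
  ]
}}

```text
time_s: 18.45
tool_pos: [0.5445, 0.1258, 0.1286]
tool_rot: [180.0, -17.0, 166.8]
force: [0.4, 0.7, -2.1]
grip_width: 0.0638
```

{"name": "send_rows", "arguments": {
  "plan": [
    [50, 0, 0, 0, 0, 0.025, 0],
    [50, 0, 0, 0, 0, 0.025, 0],
    [50, 0, 0, 0, 0, 0.025, 0],
    [50, 0, 0, 0, 0, 0.02, 0],
    [50, 0, 0, 0, 0, 0, 0],
    [50, 0, 0, 0, 0, 0, 0],
    [50, 0, 0, 0, 0, 0, 0],
    [50, 0, 0, 0, 0, 0, 0],
    [50, 0, 0, 0, 0, 0, 0],
    [50, 0, 0, 0, 0, 0, 0],
    [50, 0, 0, 0, 0, 0, 0],
    [50, 0, 0, 0, 0, 0, 0]
  ]
}}

```text
time_s: 19.65
tool_pos: [0.5445, 0.1258, 0.1287]
tool_rot: [-180.0, -22.3, 166.8]
force: [0.3, -0.1, -2.1]
grip_width: 0.0635
```

```bash
python3 - <<'E'
from h import *
F=[]
for i in range(10):
    im=env.read_camera("side");o=env.get_obs();F.append(np.r_[o["force"],o["wrist_torque"]])
print(np.mean(F,0).round(3),np.std(F,0).round(3),o["tool_pos"],o["tool_rot"],o["qpos"].round(),o["time_s"])
E
```

```text
[ 1.470e-01  2.550e-01 -1.408e+00 -3.600e-02 -5.930e-01  1.000e-03] [0.565 0.359 0.6   0.022 0.018 0.022] [0.54447805 0.12577275 0.12864632] [-179.99700367  -22.33871419  166.77454912] [  4.  28. -19.  85.  -1.  88.  63.] 20.15
```

{"name": "send_rows", "arguments": {
  "plan": [
    [50, 0, 0, 0, 0, -0.03, 0],
    [50, 0, 0, 0, 0, -0.045, 0],
    [50, 0, 0, 0, 0, -0.045, 0],
    [50, 0, 0, 0, 0, -0.045, 0],
    [50, 0, 0, 0, 0, -0.045, 0],
    [50, 0, 0, 0, 0, -0.045, 0],
    [50, 0, 0, 0, 0, -0.045, 0],
    [50, 0, 0, 0, 0, -0.045, 0],
    [50, 0, 0, 0, 0, -0.045, 0],
    [50, 0, 0, 0, 0, 0, 0],
    [50, 0, 0, 0, 0, 0, 0]
  ]
}}

```text
time_s: 21.25
tool_pos: [0.5442, 0.1259, 0.1291]
tool_rot: [-180.0, 0.0, 166.8]
force: [0.5, -0.2, -1.4]
grip_width: 0.0637
```

{"name": "send_rows", "arguments": {
  "plan": [
    [50, 0, 0, 15, 0, 0, 0],
    [50, 0, 0, 25, 0, 0, 0],
    [50, 0, 0, 25, 0, 0, 0],
    [50, 0, 0, 15, 0, 0, 0],
    [50, 0, 0, 8, 0, 0, 0],
    [50, 0, 0, 5, 0, 0, 0],
    [50, 0, 0, 4, 0, 0, 0],
    [50, 0, 0, 2, 0, 0, 0],
    [50, 0, 0, 0, 0, 0, 0],
    [50, 0, 0, 0, 0, 0, 0]
  ]
}}

```text
time_s: 22.25
tool_pos: [0.5449, 0.1259, 0.0303]
tool_rot: [180.0, 0.1, 166.8]
force: [0.1, 0.1, -2.1]
grip_width: 0.0641
```

{"name": "send_rows", "arguments": {
  "plan": [
    [50, 0, 0, 0.5, 0, 0, 0],
    [50, 0, 0, 0.5, 0, 0, 0],
    [50, 0, 0, 0, 0, 0, 0]
  ]
}}

```text
time_s: 22.55
tool_pos: [0.5449, 0.1259, 0.0299]
tool_rot: [180.0, 0.1, 166.8]
force: [-3.0, -1.3, 4.9]
grip_width: 0.0638
```

{"name": "send_rows", "arguments": {
  "plan": [
    [66, 0, 0, 0, 0, 0, 0],
    [72, 0, 0, 0, 0, 0, 0],
    [87, 0, 0, 0, 0, 0, 0],
    [87, 0, 0, 0, 0, 0, 0],
    [87, 0, 0, 0, 0, 0, 0],
    [87, 0, 0, -15, 0, 0, 0],
    [87, 0, 0, -30, 0, 0, 0],
    [87, 0, 0, -40, 0, 0, 0],
    [87, 0, 0, -35, 0, 0, 0],
    [87, 0, 0, -9, 0, 0, 0],
    [87, 0, 0, 0, 0, 0, 0]
  ]
}}

```text
time_s: 23.65
tool_pos: [0.5459, 0.1262, 0.1605]
tool_rot: [179.9, 0.3, 166.8]
force: [-0.6, -0.9, -0.4]
grip_width: 0.087
```

{"name": "send_rows", "arguments": {
  "plan": [
    [87, 0, 25, 0, 0, 0, 0],
    [87, 1, 45, 0, 0, 0, 0],
    [87, 1, 48, 0, 0, 0, 0],
    [87, 1, 35, 0, 0, 0, 0],
    [87, 1, 18, 0, 0, 0, 0],
    [87, 0, 0, 0, 0, 0, -0.03],
    [87, 0, 0, 0, 0, 0, 0],
    [87, 0, 0, 0, 0, 0, 0],
    [87, 0, 0, 0, 0, 0, 0]
  ]
}}

```text
time_s: 24.55
tool_pos: [0.5802, 0.2908, 0.1576]
tool_rot: [-179.9, 0.0, 168.3]
force: [0.3, -0.1, 1.5]
grip_width: 0.0874
```

{"name": "send_rows", "arguments": {
  "plan": [
    [87, 0.7, 2.5, 10, 0, 0, 0],
    [87, 0, 0, 30, 0, 0, 0],
    [87, 0, 0, 30, 0, 0, 0],
    [87, 0, 0, 30, 0, 0, 0],
    [87, 0, 0, 20, 0, 0, 0],
    [87, 0, 0, 10, 0, 0, 0],
    [87, 0, 0, 0, 0, 0, 0],
    [75, 0, 0, 0, 0, 0, 0],
    [50, 0, 0, 0, 0, 0, 0],
    [50, 0, 0, 0, 0, 0, 0],
    [50, 0, 0, 0, 0, 0, 0],
    [50, 0, 0, 0, 0, 0, 0]
  ],
  "grip_force": 5
}}

```text
time_s: 25.75
tool_pos: [0.5802, 0.2949, 0.0288]
tool_rot: [-179.9, 0.1, 168.5]
force: [-2.1, -3.0, 5.7]
grip_width: 0.064
```

{"name": "send_rows", "arguments": {
  "plan": [
    [50, 0, 0, 0, 0, 0, 0],
    [50, 0, 0, 0, 0, 0, 0],
    [50, 0, 0, 0, 0, 0, 0],
    [50, 0, 0, 0, 0, 0, 0]
  ],
  "grip_force": 45
}}

```text
time_s: 26.15
tool_pos: [0.5802, 0.2949, 0.0288]
tool_rot: [-180.0, 0.1, 168.4]
force: [-2.5, -3.4, 6.3]
grip_width: 0.064
```

{"name": "send_rows", "arguments": {
  "plan": [
    [50, 0, 0, -8, 0, 0, 0],
    [50, 0, 0, -15, 0, 0, 0],
    [50, 0, 0, -25, 0, 0, 0],
    [50, 0, 0, -30, 0, 0, 0],
    [50, 0, 0, -30, 0, 0, 0],
    [50, 0, 0, -30, 0, 0, 0],
    [50, 0, 0, -30, 0, 0, 0],
    [50, 0, 0, -12, 0, 0, 0],
    [50, 0, 0, 0, 0, 0, 0],
    [50, 0, 0, 0, 0, 0, 0]
  ]
}}

```text
time_s: 27.15
tool_pos: [0.5788, 0.2956, 0.2064]
tool_rot: [-179.9, -0.1, 168.5]
force: [0.1, -0.0, -3.0]
grip_width: 0.0636
```

```bash
python3 - <<'E'
from h import *
im=env.read_camera("scene");c=env.get_calibration("scene")
for n in ["scene","side"]:
    im=env.read_camera(n);c=env.get_calibration(n)
    for r in env.regions_of(n,"tray")[:1]:
        m=r["region"]; h=cv2.approxPolyDP(max(cv2.findContours(m.astype(np.uint8),0,1)[0],key=cv2.contourArea),6,True)[:,0]
        print(n,r["confidence"],h.tolist(),plane(c,h,.04).round(3)[:,:2].tolist(),plane(c,h,0).round(3)[:,:2].tolist())
o=env.get_obs();print(o["tool_pos"],o["qpos"].round())
E
```

```text
scene 0.82 [[245, 160], [190, 178], [219, 231], [277, 208], [277, 197]] [[0.549, -0.191], [0.717, -0.195], [0.73, 0.023], [0.571, 0.024], [0.55, -0.011]] [[0.527, -0.239], [0.703, -0.242], [0.717, -0.012], [0.55, -0.011], [0.528, -0.048]]
side 0.57 [[246, 205], [247, 216], [293, 245], [338, 211], [291, 185]] [[0.545, -0.017], [0.511, -0.06], [0.507, -0.226], [0.699, -0.212], [0.717, -0.026]] [[0.587, 0.032], [0.55, -0.014], [0.546, -0.193], [0.753, -0.177], [0.772, 0.023]]
[0.57888364 0.29539786 0.20600815] [-11.  21. -24.  84.   8.  78.  43.]
```

Weight and tilt agree: orange reads about 2.2 N against 1.6 N for blue, so orange is the fuller tin. Now I carry it to the tray.

{"name": "send_rows", "arguments": {
  "plan": [
    [50, 0, 0, 0, 0, 0, 0.06],
    [50, 0, 0, 0, 0, 0, 0.13],
    [50, 0, 0, 0, 0, 0, 0.13],
    [50, 0, 0, 0, 0, 0, 0.13],
    [50, 0, 0, 0, 0, 0, 0.13],
    [50, 0, 0, 0, 0, 0, 0.13],
    [50, 0, 0, 0, 0, 0, 0.13],
    [50, 0, 0, 0, 0, 0, 0.13],
    [50, 0, 0, 0, 0, 0, 0.13],
    [50, 0, 0, 0, 0, 0, 0.13],
    [50, 0, 0, 0, 0, 0, 0.1],
    [50, 0, 0, 0, 0, 0, 0.04]
  ]
}}

```text
time_s: 28.6
tool_pos: [0.5792, 0.2957, 0.2068]
tool_rot: [-179.9, 0.0, 89.8]
force: [0.2, 0.8, -3.1]
grip_width: 0.0641
```

{"name": "send_rows", "arguments": {
  "plan": [
    [50, -15, 4, 0, 0, 0, 0],
    [50, -30, 6, 0, 0, 0, 0],
    [50, -40, 8, 0, 0, 0, 0],
    [50, -40, 8, 0, 0, 0, 0],
    [50, -40, 8, 0, 0, 0, 0],
    [50, -40, 8, 0, 0, 0, 0],
    [50, -40, 6, 0, 0, 0, 0],
    [50, -30, 4, 0, 0, 0, 0],
    [50, -20, 2, 0, 0, 0, 0],
    [50, -15, 0, 0, 0, 0, 0],
    [50, 0, 0, 0, 0, 0, 0],
    [50, 0, 0, 0, 0, 0, 0]
  ]
}}

```text
time_s: 29.8
tool_pos: [0.6332, -0.0134, 0.2075]
tool_rot: [-180.0, -0.1, 90.0]
force: [-0.0, 0.6, -2.7]
grip_width: 0.0635
```

```bash
python3 - <<'E'
from h import *
o=env.get_obs();print(o["tool_pos"],o["tool_rot"],o["qpos"].round())
E
```

```text
[ 0.6332418  -0.01343731  0.20750403] [-1.79982156e+02 -5.83351321e-02  9.00434302e+01] [ 2. 17. -4. 87.  1. 76. -2.]
```

{"name": "send_rows", "arguments": {
  "plan": [
    [50, 1.7, 0, -3.2, 0, 0.04, 0],
    [50, 1.7, 0, -3.2, 0, 0.04, 0],
    [50, 1.7, 0, -3.2, 0, 0.04, 0],
    [50, 1.7, 0, -3.2, 0, 0.04, 0],
    [50, 1.7, 0, -3.2, 0, 0.04, 0],
    [50, 1.7, 0, -3.2, 0, 0.04, 0],
    [50, 1.7, 0, -3.2, 0, 0.04, 0],
    [50, 1.7, 0, -3.2, 0, 0.04, 0],
    [50, 1.7, 0, -3.2, 0, 0.04, 0],
    [50, 1.7, 0, -3.2, 0, 0.04, 0],
    [50, 0, 0, 0, 0, 0, 0],
    [50, 0, 0, 0, 0, 0, 0]
  ]
}}

```text
time_s: 31.0
tool_pos: [0.6334, -0.002, 0.2419]
tool_rot: [180.0, -22.9, 90.1]
force: [-0.7, 0.5, -2.4]
grip_width: 0.0637
```

{"name": "send_rows", "arguments": {
  "plan": [
    [50, -4, 0, 10, 0, 0, 0],
    [50, -8, 0, 18, 0, 0, 0],
    [50, -9.7, 0, 23, 0, 0, 0],
    [50, -9.7, 0, 23, 0, 0, 0],
    [50, -9.7, 0, 23, 0, 0, 0],
    [50, -9.7, 0, 23, 0, 0, 0],
    [50, -5, 0, 12, 0, 0, 0],
    [50, -2.5, 0, 6, 0, 0, 0],
    [50, 0, 0, 0, 0, 0, 0],
    [50, 0, 0, 0, 0, 0, 0]
  ]
}}

```text
time_s: 32.0
tool_pos: [0.6343, -0.0032, 0.0933]
tool_rot: [179.9, -22.9, 90.1]
force: [0.8, 0.9, -2.7]
grip_width: 0.0641
```

```bash
python3 - <<'E'
from h import *
from scipy.spatial.transform import Rotation as R
o=env.get_obs();print(o["tool_pos"],o["tool_rot"],o["qpos"].round())
print("spout",o["tool_pos"]+R.from_euler("xyz",o["tool_rot"],degrees=True).apply([-.08,0,-.043]))
im=env.read_camera("side");cv2.imwrite("pics/s2.png",cv2.resize(im[80:280,170:410,::-1],(720,600)))
E
```

```text
[ 0.6343227  -0.00316375  0.09329293] [179.87878057 -22.90594552  90.05943451] [ 15.  25.  -5.  93. -22.  68.  20.]
spout [ 0.63432553 -0.0935918   0.10176451]
```

View pics/s2.png

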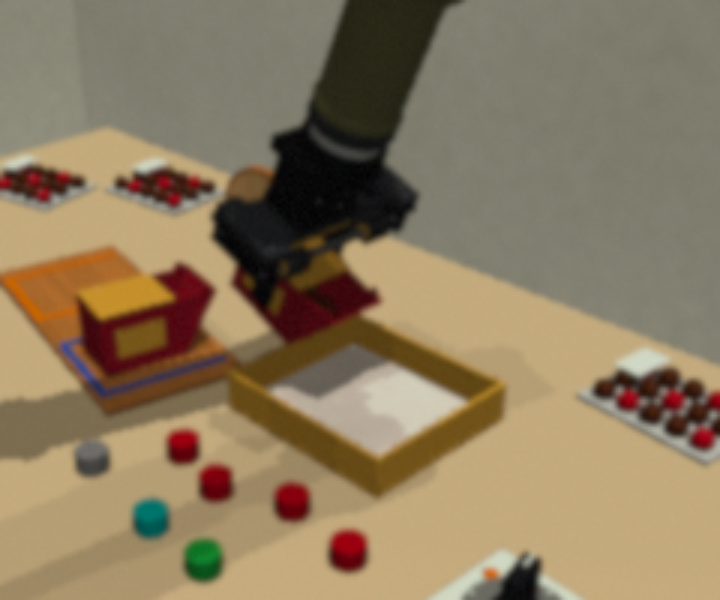

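Tin is tilted 0.4 rad with its spout over the tray at about (345,300), nothing spilled. All four pralines are in place. Continuing the pour about the spout.

{"name": "send_rows", "arguments": {
  "plan": [
    [50, 1.3, 0, -2.4, 0, 0.03, 0],
    [50, 1.3, 0, -2.4, 0, 0.03, 0],
    [50, 1.3, 0, -2.4, 0, 0.03, 0],
    [50, 1.3, 0, -2.4, 0, 0.03, 0],
    [50, 1.3, 0, -2.4, 0, 0.03, 0],
    [50, 1.3, 0, -2.4, 0, 0.03, 0],
    [50, 1.3, 0, -2.4, 0, 0.03, 0],
    [50, 1.3, 0, -2.4, 0, 0.03, 0],
    [50, 1.3, 0, -2.4, 0, 0.03, 0],
    [50, 1.3, 0, -2.4, 0, 0.03, 0],
    [50, 1.3, 0, -2.4, 0, 0.03, 0],
    [50, 1.3, 0, -2.4, 0, 0.03, 0]
  ]
}}

```text
time_s: 33.25
tool_pos: [0.6335, -0.0056, 0.1248]
tool_rot: [180.0, -43.7, 90.0]
force: [0.3, 0.3, -2.1]
grip_width: 0.0639
```

{"name": "send_rows", "arguments": {
  "plan": [
    [50, 1.3, 0, -2.4, 0, 0.03, 0],
    [50, 1.3, 0, -2.4, 0, 0.03, 0],
    [50, 1.3, 0, -2.4, 0, 0.03, 0],
    [50, 1.3, 0, -2.4, 0, 0.03, 0],
    [50, 1.3, 0, -2.4, 0, 0.03, 0],
    [50, 1.3, 0, -2.4, 0, 0.03, 0],
    [50, 1.3, 0, -2.4, 0, 0.03, 0],
    [50, 1.3, 0, -2.4, 0, 0.03, 0],
    [50, 1.3, 0, -2.4, 0, 0.03, 0],
    [50, 1.3, 0, -2.4, 0, 0.03, 0],
    [50, 1.3, 0, -2.4, 0, 0.03, 0],
    [50, 1.3, 0, -2.4, 0, 0.03, 0]
  ]
}}

```text
time_s: 34.45
tool_pos: [0.6335, -0.0192, 0.1544]
tool_rot: [180.0, -64.3, 90.0]
force: [1.2, -0.5, -2.7]
grip_width: 0.0638
```

```bash
python3 - <<'E'
from h import *
from scipy.spatial.transform import Rotation as R
o=env.get_obs();print(o["tool_pos"],o["tool_rot"],o["qpos"].round())
print("spout",o["tool_pos"]+R.from_euler("xyz",o["tool_rot"],degrees=True).apply([-.08,0,-.043]))
E
```

```text
[ 0.63353995 -0.0192259   0.15444335] [179.97796627 -64.3039092   90.01562825] [ 35.  41. -11.  84. -48.  92.  39.]
spout [ 0.63354344 -0.09266129  0.10099952]
```

{"name": "send_rows", "arguments": {
  "plan": [
    [50, 1.3, 0, -2.4, 0, 0.03, 0],
    [50, 1.3, 0, -2.4, 0, 0.03, 0],
    [50, 1.3, 0, -2.4, 0, 0.03, 0],
    [50, 1.3, 0, -2.4, 0, 0.03, 0],
    [50, 1.3, 0, -2.4, 0, 0.03, 0],
    [50, 1.3, 0, -2.4, 0, 0.03, 0],
    [50, 1.3, 0, -2.4, 0, 0.03, 0],
    [50, 1.3, 0, -2.4, 0, 0.03, 0],
    [50, 1.3, 0, -2.4, 0, 0.03, 0],
    [50, 1.3, 0, -2.4, 0, 0.03, 0],
    [50, 1.3, 0, -2.4, 0, 0.03, 0],
    [50, 1.3, 0, -2.4, 0, 0.03, 0]
  ]
}}

```text
time_s: 35.65
tool_pos: [0.6335, -0.0424, 0.1774]
tool_rot: [179.9, -84.9, 90.1]
force: [-0.3, -0.2, -1.6]
grip_width: 0.0636
```

{"name": "send_rows", "arguments": {
  "plan": [
    [50, 1.3, 0, -2.4, 0, 0.03, 0],
    [50, 1.3, 0, -2.4, 0, 0.03, 0],
    [50, 0, 0, 0, 0, 0, 0],
    [50, 0, 0, 0, 0, 0, 0],
    [50, 0, 0, 0, 0, 0, 0],
    [50, 0, 0, 0, 0, 0, 0],
    [50, 0, 0, 0, 0, 0, 0],
    [50, 0, 0, 0, 0, 0, 0]
  ]
}}

```text
time_s: 36.45
tool_pos: [0.6335, -0.0466, 0.1804]
tool_rot: [179.2, -88.2, 90.8]
force: [-0.0, 0.4, -0.8]
grip_width: 0.0638
```

```bash
python3 - <<'E'
from h import *
from scipy.spatial.transform import Rotation as R
F=[]
for i in range(4):
    a=env.read_camera("side");b=env.read_camera("scene");o=env.get_obs();F.append(np.r_[o["force"],o["wrist_torque"]])
print(np.mean(F,0).round(2))
print(o["tool_pos"],o["tool_rot"],o["qpos"].round())
print("spout",o["tool_pos"]+R.from_euler("xyz",o["tool_rot"],degrees=True).apply([-.08,0,-.043]))
cv2.imwrite("pics/s3.png",np.hstack([cv2.resize(a[110:310,200:400,::-1],(400,400)),cv2.resize(b[90:290,140:340,::-1],(400,400))]))
E
```

```text
[ 0.37  0.21 -1.39 -1.44 -0.   -0.  ]
[ 0.63348176 -0.04674852  0.18018157] [179.94745215 -88.2322676   90.05321299] [ 42.  54. -16.  78. -58. 105.  42.]
spout [ 0.63348453 -0.09219589  0.1015461 ]
```

View pics/s3.png

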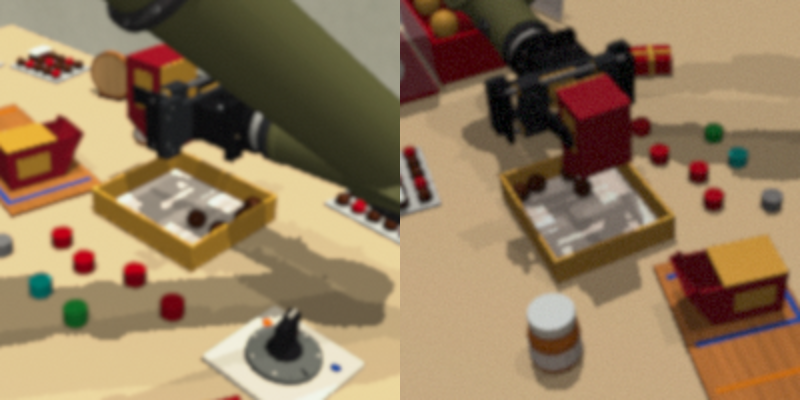

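Balls lie in the tray around (200,215) and (250,205), the tin mouth is down, and the force reads the empty weight of 1.4 N. I'll tip a touch further, then bring it back.

{"name": "send_rows", "arguments": {
  "plan": [
    [50, 1.3, 0, -2.4, 0, 0.03, 0],
    [50, 1.3, 0, -2.4, 0, 0.03, 0],
    [50, 0, 0, 0, 0, 0, 0],
    [50, 0, 0, 0, 0, 0, 0],
    [50, 0, 0, 0, 0, 0, 0],
    [50, 20, 0, 0, 0, 0, 0],
    [50, 35, 0, 0, 0, 0, 0],
    [50, 35, 0, 0, 0, 0, 0],
    [50, 20, 0, 0, 0, 0, 0],
    [50, -5, 0, 10, 0, -0.11, 0],
    [50, -5, 0, 10, 0, -0.13, 0],
    [50, -5, 0, 10, 0, -0.13, 0]
  ]
}}

```text
time_s: 38.05
tool_pos: [0.6334, -0.0269, 0.2758]
tool_rot: [179.9, -70.2, 90.0]
force: [0.4, 1.0, -1.0]
grip_width: 0.0635
```

{"name": "send_rows", "arguments": {
  "plan": [
    [50, -5, 0, 10, 0, -0.13, 0],
    [50, -5, 0, 10, 0, -0.13, 0],
    [50, -5, 0, 10, 0, -0.13, 0],
    [50, -5, 0, 10, 0, -0.13, 0],
    [50, -5, 0, 10, 0, -0.13, 0],
    [50, -5, 0, 10, 0, -0.13, 0],
    [50, -5, 0, 10, 0, -0.13, 0],
    [50, -5, 0, 10, 0, -0.13, 0],
    [50, -5, 0, 10, 0, -0.13, 0],
    [50, -3, 0, 6, 0, -0.06, 0],
    [50, 0, 0, 0, 0, 0, 0],
    [50, 0, 0, 0, 0, 0, 0]
  ]
}}

```text
time_s: 39.25
tool_pos: [0.633, -0.0053, 0.1774]
tool_rot: [-180.0, -0.1, 90.0]
force: [0.2, -0.5, -1.3]
grip_width: 0.0639
```

```bash
python3 - <<'E'
from h import *
o=env.get_obs();print(o["tool_pos"],o["tool_rot"],o["qpos"].round())
b=env.read_camera("scene");a=env.read_camera("side")
cv2.imwrite("pics/s4.png",np.hstack([cv2.resize(a[150:270,230:350,::-1],(400,400)),cv2.resize(b[130:250,170:290,::-1],(400,400))]))
E
```

```text
[ 0.63304413 -0.00531456  0.17740303] [-1.79980472e+02 -8.41041128e-02  9.00104625e+01] [ 5. 18. -8. 89.  3. 73. -4.]
```

View pics/s4.png

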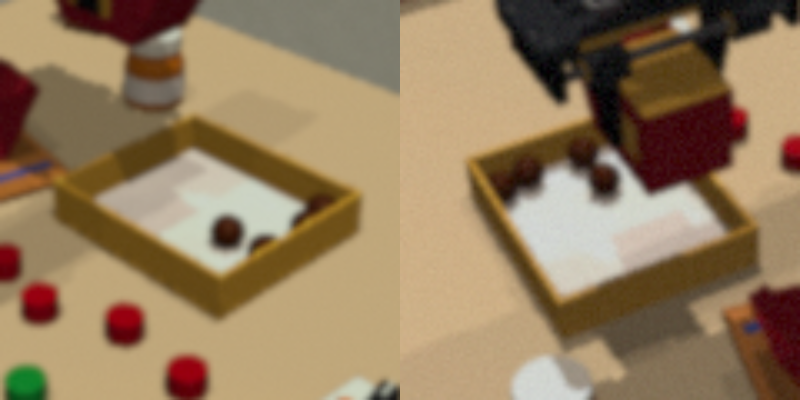

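Four balls are in the tray and the tin is upright again. Returning it to the orange bay.

{"name": "send_rows", "arguments": {
  "plan": [
    [50, 15, -3, -15, 0, 0, 0],
    [50, 35, -6, -15, 0, 0, 0],
    [50, 45, -9, 0, 0, 0, 0],
    [50, 45, -9, 0, 0, 0, 0],
    [50, 45, -8, 0, 0, 0, 0],
    [50, 45, -8, 0, 0, 0, 0],
    [50, 40, -6, 0, 0, 0, 0],
    [50, 20, -4, 0, 0, 0, 0],
    [50, 9, 0, 0, 0, 0, 0],
    [50, 0, 0, 0, 0, 0, -0.05],
    [50, 0, 0, 0, 0, 0, -0.13],
    [50, 0, 0, 0, 0, 0, -0.13]
  ]
}}

```text
time_s: 40.55
tool_pos: [0.5814, 0.2917, 0.2079]
tool_rot: [180.0, 0.0, 107.9]
force: [-0.1, -0.6, -1.8]
grip_width: 0.064
```

{"name": "send_rows", "arguments": {
  "plan": [
    [50, 0, 0, 0, 0, 0, -0.13],
    [50, 0, 0, 0, 0, 0, -0.13],
    [50, 0, 0, 0, 0, 0, -0.13],
    [50, 0, 0, 0, 0, 0, -0.13],
    [50, 0, 0, 0, 0, 0, -0.13],
    [50, 0, 0, 0, 0, 0, -0.13],
    [50, 0, 0, 0, 0, 0, -0.13],
    [50, 0, 0, 0, 0, 0, -0.1],
    [50, 0, 0, 0, 0, 0, -0.05],
    [50, 0, 0, 0, 0, 0, 0],
    [50, 0, 0, 0, 0, 0, 0],
    [50, 0, 0, 0, 0, 0, 0]
  ]
}}

```text
time_s: 41.75
tool_pos: [0.5809, 0.2926, 0.2073]
tool_rot: [-180.0, 0.0, 168.4]
force: [-0.5, -0.2, -1.8]
grip_width: 0.064
```

{"name": "send_rows", "arguments": {
  "plan": [
    [50, 1.2, 1.4, 12, 0, 0, 0],
    [50, 0, 0, 30, 0, 0, 0],
    [50, 0, 0, 35, 0, 0, 0],
    [50, 0, 0, 35, 0, 0, 0],
    [50, 0, 0, 30, 0, 0, 0],
    [50, 0, 0, 16, 0, 0, 0],
    [50, 0, 0, 10, 0, 0, 0],
    [50, 0, 0, 5, 0, 0, 0],
    [50, 0, 0, 3, 0, 0, 0],
    [50, 0, 0, 0, 0, 0, 0],
    [50, 0, 0, 0, 0, 0, 0]
  ]
}}

```text
time_s: 42.85
tool_pos: [0.5804, 0.2953, 0.0322]
tool_rot: [179.9, 0.1, 168.5]
force: [-0.0, -0.7, -1.6]
grip_width: 0.0638
```

{"name": "send_rows", "arguments": {
  "plan": [
    [50, 0, -0.8, 1.5, 0, 0, 0],
    [50, 0, 0, 1, 0, 0, 0],
    [50, 0, 0, 0.5, 0, 0, 0],
    [50, 0, 0, 0, 0, 0, 0],
    [50, 0, 0, 0, 0, 0, 0]
  ]
}}

```text
time_s: 43.35
tool_pos: [0.5798, 0.294, 0.0288]
tool_rot: [-180.0, 0.0, 168.5]
force: [-1.1, -0.4, 6.2]
grip_width: 0.064
```

{"name": "send_rows", "arguments": {
  "plan": [
    [66, 0, 0, 0, 0, 0, 0],
    [72, 0, 0, 0, 0, 0, 0],
    [87, 0, 0, 0, 0, 0, 0],
    [87, 0, 0, 0, 0, 0, 0],
    [87, 0, 0, 0, 0, 0, 0],
    [87, 0, 0, -15, 0, 0, 0],
    [87, 0, 0, -30, 0, 0, 0],
    [87, 0, 0, -40, 0, 0, 0],
    [87, 0, 0, -45, 0, 0, 0],
    [87, 0, 0, -45, 0, 0, 0.05],
    [87, 0, 0, -15, 0, 0, 0.13],
    [87, 0, 0, 0, 0, 0, 0.13]
  ]
}}

```text
time_s: 44.55
tool_pos: [0.5811, 0.2955, 0.2239]
tool_rot: [179.6, 0.3, 150.4]
force: [-0.1, 0.9, -0.2]
grip_width: 0.0873
```

{"name": "send_rows", "arguments": {
  "plan": [
    [87, 0, 0, 0, 0, 0, 0.13],
    [87, 0, 0, 0, 0, 0, 0.13],
    [87, 0, 0, 0, 0, 0, 0.13],
    [87, 0, 0, 0, 0, 0, 0.13],
    [87, 0, 0, 0, 0, 0, 0.13],
    [87, 0, 0, 0, 0, 0, 0.13],
    [87, 0, 0, 0, 0, 0, 0.13],
    [87, 0, 0, 0, 0, 0, 0.13],
    [87, 0, 0, 0, 0, 0, 0.11],
    [87, -30, -10, 0, 0, 0, 0.04],
    [87, -50, -15, 0, 0, 0, 0],
    [87, -50, -15, 0, 0, 0, 0]
  ]
}}

```text
time_s: 45.75
tool_pos: [0.5251, 0.1734, 0.2189]
tool_rot: [179.9, -0.0, 82.7]
force: [0.5, -0.7, 0.0]
grip_width: 0.087
```

{"name": "send_rows", "arguments": {
  "plan": [
    [87, -50, -15, 0, 0, 0, 0],
    [87, -50, -15, 0, 0, 0, 0],
    [87, -50, -15, 0, 0, 0, 0],
    [87, -40, -10, 0, 0, 0, 0],
    [87, -20, 0, 0, 0, 0, 0],
    [87, 0, 0, 0, 0, 0, 0],
    [87, 0, 0, 0, 0, 0, 0]
  ]
}}

```text
time_s: 46.45
tool_pos: [0.4471, -0.0205, 0.219]
tool_rot: [179.9, -0.1, 82.5]
force: [0.5, 0.8, -0.2]
grip_width: 0.0869
```

```bash
cat > reds.py <<'E'
from h import *
def reds(name="wrist"):
    c=env.get_calibration(name); im=env.read_camera(name)
    hsv=cv2.cvtColor(im,cv2.COLOR_RGB2HSV)
    m=cv2.inRange(hsv,(0,150,70),(8,255,255))|cv2.inRange(hsv,(170,150,70),(180,255,255))
    n,l,s,ce=cv2.connectedComponentsWithStats(m)
    out=[]
    for i in range(1,n):
        if s[i,4]>25:
            # top face centre approximation: use mean on z=.012
            p=plane(c,ce[i],.013)[0]; out.append((s[i,4],ce[i].round(0).tolist(),p.round(4).tolist()))
    return im,out
E
python3 - <<'E'
from reds import *
o=env.get_obs();print(o["tool_pos"],o["tool_rot"],o["qpos"].round(),o["time_s"])
im,out=reds()
for x in out: print(*x)
for r in env.regions_of("wrist","praline_1_center"): print(r["confidence"],r["rect"],plane(env.get_calibration("wrist"),cen(r["region"]),.012).round(3))
cv2.imwrite("pics/w4.png",cv2.resize(im[:,:,::-1],(800,600)))
E
```

```text
[ 0.44711906 -0.02054181  0.21901579] [ 1.79901630e+02 -5.60053567e-02  8.25464112e+01] [  3.  -6.  -4. 110.  -0.  76.  -8.] 46.45
2635 [387.0, 32.0] [0.6245, 0.1194, 0.013]
344 [274.0, 177.0] [0.4713, -0.04, 0.013]
300 [269.0, 218.0] [0.4581, -0.1004, 0.013]
266 [293.0, 254.0] [0.4865, -0.1639, 0.013]
221 [290.0, 295.0] [0.4764, -0.2373, 0.013]
0.75 [281.1, 240.7, 304.6, 261.6] [[ 0.486 -0.159  0.012]]
```

View pics/w4.png

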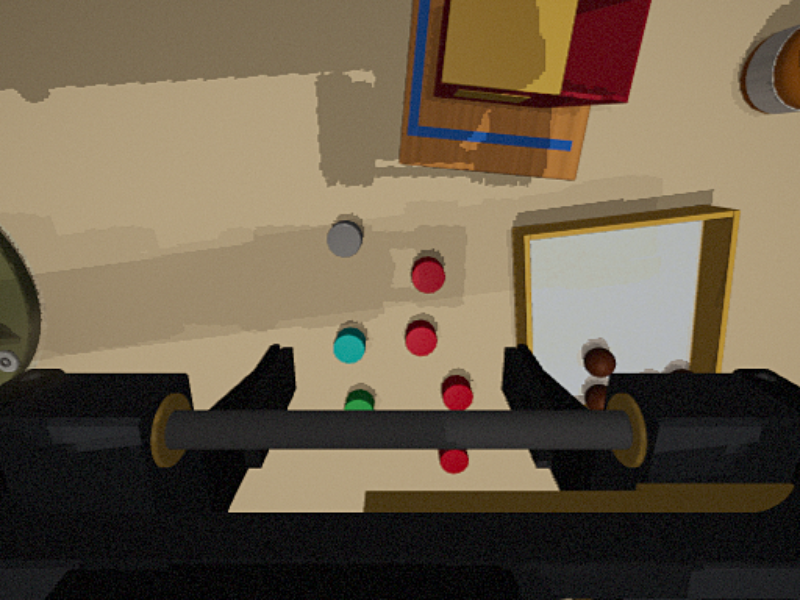

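Four red pralines show at (428,275), (421,338), (457,392) and (454,460). The third has moved about 2 cm to (0.486,-0.164). Green (359,400), turquoise (349,346) and grey (345,239) stay untouched. Starting with the first.

{"name": "send_rows", "arguments": {
  "plan": [
    [50, 0, 0, 0, 0, 0, -0.13],
    [50, -19.5, 24.4, 20, 0, 0, 0],
    [50, 0, 0, 45, 0, 0, 0],
    [50, 0, 0, 45, 0, 0, 0],
    [50, 0, 0, 45, 0, 0, 0],
    [50, 0, 0, 25, 0, 0, 0],
    [50, 0, 0, 0, 0, 0, 0],
    [50, 0, 0, 0, 0, 0, 0]
  ],
  "grip_force": 15
}}

```text
time_s: 47.35
tool_pos: [0.4718, -0.0396, 0.0384]
tool_rot: [-180.0, -0.0, 90.1]
force: [1.0, 0.3, 0.7]
grip_width: 0.0508
```

```bash
python3 - <<'E'
from reds import *
o=env.get_obs();print(o["tool_pos"],o["tool_rot"],o["grip_width"],o["time_s"])
im,out=reds()
for x in out: print(*x)
cv2.imwrite("pics/w5.png",cv2.resize(im[:,:,::-1],(800,600)))
E
```

```text
[ 0.4717973  -0.03958989  0.03841407] [-1.79993850e+02 -1.93915300e-02  9.01108428e+01] 0.050809945106137615 47.35
2412 [466.0, 15.0] [0.5964, 0.093, 0.013]
1441 [254.0, 218.0] [0.4712, -0.0381, 0.013]
605 [237.0, 296.0] [0.4576, -0.1069, 0.013]
```

{"name": "send_rows", "arguments": {
  "plan": [
    [50, 0, 0, 12, 0, 0, 0],
    [50, 0, 0, 14, 0, 0, 0],
    [50, 0, 0, 7, 0, 0, 0],
    [50, 0, 0, 0, 0, 0, 0],
    [20, 0, 0, 0, 0, 0, 0],
    [20, 0, 0, 0, 0, 0, 0],
    [20, 0, 0, 0, 0, 0, 0],
    [20, 0, 0, 0, 0, 0, 0],
    [20, 0, 0, 0, 0, 0, 0]
  ],
  "grip_force": 15
}}

```text
time_s: 48.3
tool_pos: [0.4717, -0.0408, 0.0055]
tool_rot: [179.9, 0.0, 90.0]
force: [-0.1, 1.3, 1.6]
grip_width: 0.0296
```

{"name": "send_rows", "arguments": {
  "plan": [
    [20, 0, 0, -15, 0, 0, 0],
    [20, 0, 0, -30, 0, 0, 0],
    [20, 0, 0, -40, 0, 0, 0],
    [20, -3, 45, 0, 0, 0, 0],
    [20, -3, 45, 0, 0, 0, 0],
    [20, -4, 40, 0, 0, 0, 0],
    [20, 0, 10, 25, 0, 0, 0],
    [20, 0, 0, 25, 0, 0, 0],
    [20, 0, 0, 12, 0, 0, 0],
    [20, 0, 0, 0, 0, 0, 0]
  ]
}}

```text
time_s: 49.3
tool_pos: [0.6091, -0.0506, 0.0256]
tool_rot: [-179.7, -0.0, 90.0]
force: [0.6, -0.1, 0.3]
grip_width: 0.0292
```

{"name": "send_rows", "arguments": {
  "plan": [
    [20, 0, 0, 10, 0, 0, 0],
    [20, 0, 0, 0, 0, 0, 0],
    [45, 0, 0, 0, 0, 0, 0],
    [50, 0, 0, 0, 0, 0, 0],
    [50, 0, 0, 0, 0, 0, 0],
    [50, 0, 0, -25, 0, 0, 0],
    [50, 0, 0, -45, 0, 0, 0],
    [50, -15, -40, 0, 0, 0, 0],
    [50, -20, -50, 0, 0, 0, 0],
    [50, -15, -50, 0, 0, 0, 0],
    [50, 0, -13, 15, 0, 0, 0],
    [50, 0, 0, 30, 0, 0, 0]
  ]
}}

```text
time_s: 50.5
tool_pos: [0.4641, -0.1, 0.0452]
tool_rot: [179.7, 0.1, 89.9]
force: [1.7, -0.1, -0.2]
grip_width: 0.0499
```

{"name": "send_rows", "arguments": {
  "plan": [
    [50, 0, 0, 0, 0, 0, 0],
    [50, 0, 0, 0, 0, 0, 0]
  ]
}}

```text
time_s: 50.7
tool_pos: [0.4641, -0.0986, 0.0435]
tool_rot: [-180.0, -0.0, 90.0]
force: [0.8, -1.4, 0.3]
grip_width: 0.0497
```

```bash
python3 - <<'E'
from reds import *
o=env.get_obs();print(o["tool_pos"],o["tool_rot"],o["grip_width"],o["time_s"])
im,out=reds()
for x in out: print(*x)
E
```

```text
[ 0.46409188 -0.09855193  0.04347831] [-1.79992573e+02 -1.08171654e-03  9.00130006e+01] 0.049697859185389735 50.7
2149 [469.0, 152.0] [0.614, -0.0492, 0.013]
1363 [247.0, 216.0] [0.4581, -0.0978, 0.013]
578 [282.0, 295.0] [0.4867, -0.1695, 0.013]
```

{"name": "send_rows", "arguments": {
  "plan": [
    [50, -1, -6, 10, 0, 0, 0],
    [50, 0, 0, 18, 0, 0, 0],
    [50, 0, 0, 9.5, 0, 0, 0],
    [50, 0, 0, 0, 0, 0, 0],
    [20, 0, 0, 0, 0, 0, 0],
    [20, 0, 0, 0, 0, 0, 0],
    [20, 0, 0, 0, 0, 0, 0],
    [20, 0, 0, 0, 0, 0, 0],
    [20, 0, 0, 0, 0, 0, 0]
  ]
}}

```text
time_s: 51.65
tool_pos: [0.4585, -0.0998, 0.0061]
tool_rot: [179.9, 0.0, 90.0]
force: [0.5, 1.1, 2.7]
grip_width: 0.0295
```

{"name": "send_rows", "arguments": {
  "plan": [
    [20, 0, 0, -15, 0, 0, 0],
    [20, 0, 0, -30, 0, 0, 0],
    [20, 0, 0, -40, 0, 0, 0],
    [20, 8, 30, 0, 0, 0, 0],
    [20, 10, 45, 0, 0, 0, 0],
    [20, 10, 45, 0, 0, 0, 0],
    [20, 10, 45, 0, 0, 0, 0],
    [20, 10, 35, 0, 0, 0, 0],
    [20, 0, 7, 25, 0, 0, 0],
    [20, 0, 0, 25, 0, 0, 0],
    [20, 0, 0, 20, 0, 0, 0],
    [20, 0, 0, 0, 0, 0, 0]
  ]
}}

```text
time_s: 52.85
tool_pos: [0.6618, -0.0514, 0.0165]
tool_rot: [-179.6, -0.0, 90.0]
force: [-0.9, 0.6, -0.3]
grip_width: 0.0295
```

{"name": "send_rows", "arguments": {
  "plan": [
    [20, 0, 0, 0, 0, 0, 0],
    [45, 0, 0, 0, 0, 0, 0],
    [50, 0, 0, 0, 0, 0, 0],
    [50, 0, 0, 0, 0, 0, 0],
    [50, 0, 0, -25, 0, 0, 0],
    [50, 0, 0, -45, 0, 0, 0],
    [50, -20, -35, 0, 0, 0, 0],
    [50, -25, -38, 0, 0, 0, 0],
    [50, -25, -38, 0, 0, 0, 0],
    [50, -25, -38, 0, 0, 0, 0],
    [50, -20, -30, 15, 0, 0, 0],
    [50, 0, 0, 30, 0, 0, 0]
  ]
}}

```text
time_s: 54.05
tool_pos: [0.484, -0.1716, 0.0479]
tool_rot: [179.8, 0.2, 89.6]
force: [1.1, 0.7, 0.6]
grip_width: 0.05
```

{"name": "send_rows", "arguments": {
  "plan": [
    [50, 0, 0, 0, 0, 0, 0],
    [50, 0, 0, 0, 0, 0, 0]
  ]
}}

```text
time_s: 54.25
tool_pos: [0.4864, -0.1661, 0.0462]
tool_rot: [180.0, -0.0, 90.0]
force: [0.3, 0.3, -0.2]
grip_width: 0.0497
```

```bash
python3 - <<'E'
from reds import *
o=env.get_obs();print(o["tool_pos"],o["tool_rot"],o["grip_width"],o["time_s"])
im,out=reds()
for x in out: print(*x)
E
```

```text
[ 0.48642913 -0.16614811  0.04615416] [ 1.79976476e+02 -1.51335458e-02  9.00413100e+01] 0.049663497042830886 54.25
2743 [456.0, 44.0] [0.614, -0.048, 0.013]
153 [509.0, 57.0] [0.6496, -0.0556, 0.013]
33 [448.0, 184.0] [0.6286, -0.1408, 0.013]
1341 [255.0, 209.0] [0.4861, -0.1606, 0.013]
57 [451.0, 197.0] [0.6334, -0.1509, 0.013]
26 [439.0, 198.0] [0.6242, -0.1514, 0.013]
39 [445.0, 246.0] [0.6374, -0.1926, 0.013]
642 [242.0, 297.0] [0.4758, -0.2403, 0.013]
```

{"name": "send_rows", "arguments": {
  "plan": [
    [50, 3.5, -0.5, 10, 0, 0, 0],
    [50, 0, 0, 20, 0, 0, 0],
    [50, 0, 0, 10, 0, 0, 0],
    [50, 0, 0, 0, 0, 0, 0],
    [20, 0, 0, 0, 0, 0, 0],
    [20, 0, 0, 0, 0, 0, 0],
    [20, 0, 0, 0, 0, 0, 0],
    [20, 0, 0, 0, 0, 0, 0],
    [20, 0, 0, 0, 0, 0, 0]
  ]
}}

```text
time_s: 55.2
tool_pos: [0.486, -0.1634, 0.0062]
tool_rot: [179.9, 0.0, 90.0]
force: [-0.5, 1.0, 1.6]
grip_width: 0.0292
```

{"name": "send_rows", "arguments": {
  "plan": [
    [20, 0, 0, -15, 0, 0, 0],
    [20, 0, 0, -30, 0, 0, 0],
    [20, 0, 0, -40, 0, 0, 0],
    [20, 12, 25, 0, 0, 0, 0],
    [20, 15, 40, 0, 0, 0, 0],
    [20, 15, 40, 0, 0, 0, 0],
    [20, 15, 30, 0, 0, 0, 0],
    [20, 10, 17, 0, 0, 0, 0],
    [20, 0, 0, 25, 0, 0, 0],
    [20, 0, 0, 0, 0, 0, 0],
    [20, 0, 0, 0, 0, 0, 0]
  ]
}}

```text
time_s: 56.3
tool_pos: [0.6363, -0.0966, 0.0648]
tool_rot: [-179.9, 0.0, 90.0]
force: [-0.2, -1.2, 0.0]
grip_width: 0.0293
```

```bash
python3 - <<'E'
from reds import *
o=env.get_obs();print(o["tool_pos"],o["tool_rot"],o["grip_width"],o["time_s"])
im,out=reds()
for x in out: print(*x)
cv2.imwrite("pics/w6.png",cv2.resize(im[:,:,::-1],(800,600)))
E
```

```text
[ 0.63630564 -0.09657938  0.06484472] [-1.79864514e+02  8.05654128e-03  8.99688563e+01] 0.02932818283996593 56.3
1245 [222.0, 151.0] [0.6107, -0.0498, 0.013]
1258 [295.0, 153.0] [0.6674, -0.0515, 0.013]
2021 [254.0, 237.0] [0.6357, -0.1247, 0.013]
181 [93.0, 322.0] [0.4803, -0.216, 0.013]
```

View pics/w6.png

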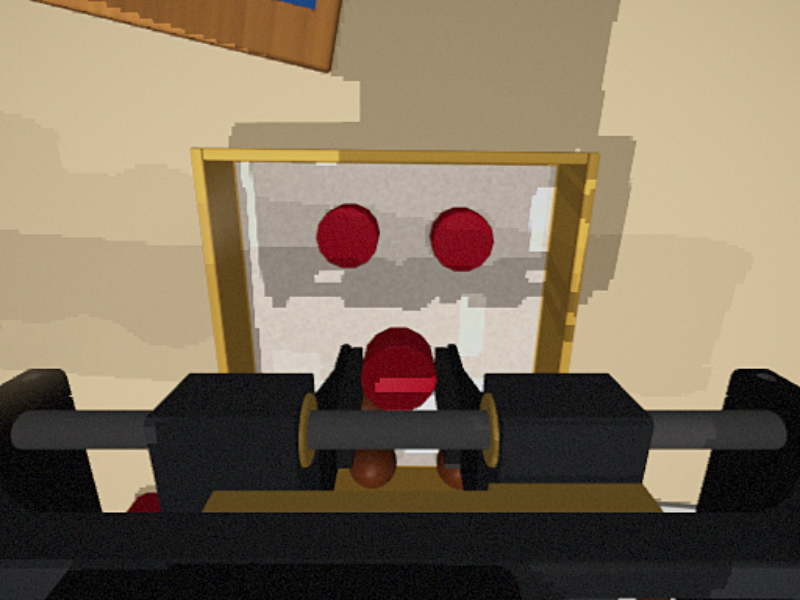

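Two pralines lie flat in the tray at (348,236) and (462,239), the third is held, and a ball shows just behind it near (370,405). I'll shift 10 mm away before releasing.

{"name": "send_rows", "arguments": {
  "plan": [
    [20, 12, 0, 5, 0, 0, 0],
    [20, 0, 0, 22, 0, 0, 0],
    [20, 0, 0, 18, 0, 0, 0],
    [20, 0, 0, 0, 0, 0, 0],
    [20, 0, 0, 0, 0, 0, 0],
    [45, 0, 0, 0, 0, 0, 0],
    [45, 0, 0, 0, 0, 0, 0],
    [45, 0, 0, 0, 0, 0, 0],
    [45, 0, 0, -25, 0, 0, 0],
    [50, 0, 0, -40, 0, 0, 0],
    [50, -20, -25, 0, 0, 0, 0],
    [50, -30, -35, 0, 0, 0, 0]
  ]
}}

```text
time_s: 57.55
tool_pos: [0.5799, -0.1321, 0.0878]
tool_rot: [179.7, -0.0, 90.3]
force: [-0.4, -1.7, -0.4]
grip_width: 0.0498
```

{"name": "send_rows", "arguments": {
  "plan": [
    [50, -35, -40, 0, 0, 0, 0],
    [50, -35, -40, 0, 0, 0, 0],
    [50, -28, -21, 15, 0, 0, 0],
    [50, 0, 0, 20, 0, 0, 0],
    [50, 0, 0, 0, 0, 0, 0],
    [50, 0, 0, 0, 0, 0, 0]
  ]
}}

```text
time_s: 58.15
tool_pos: [0.4817, -0.2273, 0.0509]
tool_rot: [180.0, -0.0, 90.1]
force: [-0.4, -0.2, -0.1]
grip_width: 0.05
```

```bash
python3 - <<'E'
from reds import *
o=env.get_obs();print(o["tool_pos"],o["tool_rot"],o["grip_width"],o["time_s"])
im,out=reds()
for x in out: print(*x)
cv2.imwrite("pics/w7.png",im[:,:,::-1])
E
```

```text
[ 0.48167956 -0.22732244  0.05093688] [ 1.79978865e+02 -2.36119582e-02  9.00511121e+01] 0.04996860486860879 58.15
869 [493.0, 12.0] [0.632, -0.0901, 0.013]
31 [484.0, 94.0] [0.6383, -0.1388, 0.013]
36 [465.0, 111.0] [0.6282, -0.1499, 0.013]
39 [451.0, 154.0] [0.6247, -0.1801, 0.013]
1249 [248.0, 220.0] [0.4759, -0.2327, 0.013]
```

{"name": "send_rows", "arguments": {
  "plan": [
    [50, -6.3, -5.7, 10, 0, 0, 0],
    [50, 0, 0, 22, 0, 0, 0],
    [50, 0, 0, 12.5, 0, 0, 0],
    [50, 0, 0, 0, 0, 0, 0],
    [20, 0, 0, 0, 0, 0, 0],
    [20, 0, 0, 0, 0, 0, 0],
    [20, 0, 0, 0, 0, 0, 0],
    [20, 0, 0, 0, 0, 0, 0],
    [20, 0, 0, 0, 0, 0, 0]
  ]
}}

```text
time_s: 59.1
tool_pos: [0.4761, -0.2345, 0.0068]
tool_rot: [179.9, 0.0, 90.0]
force: [0.7, 0.4, 2.9]
grip_width: 0.0291
```

{"name": "send_rows", "arguments": {
  "plan": [
    [20, 0, 0, -15, 0, 0, 0],
    [20, 0, 0, -30, 0, 0, 0],
    [20, 0, 0, -40, 0, 0, 0],
    [20, 25, 20, 0, 0, 0, 0],
    [20, 35, 30, 0, 0, 0, 0],
    [20, 35, 30, 0, 0, 0, 0],
    [20, 25, 22, 0, 0, 0, 0],
    [20, 11, 10, 10, 0, 0, 0],
    [20, 0, 0, 20, 0, 0, 0],
    [20, 0, 0, 10, 0, 0, 0],
    [20, 0, 0, 0, 0, 0, 0],
    [20, 0, 0, 0, 0, 0, 0]
  ]
}}

```text
time_s: 60.3
tool_pos: [0.5867, -0.1047, 0.0508]
tool_rot: [-180.0, 0.0, 89.9]
force: [-0.4, 0.2, -0.4]
grip_width: 0.0295
```

{"name": "send_rows", "arguments": {
  "plan": [
    [20, 0, 0, 6, 0, 0, 0],
    [20, 0, 0, 0, 0, 0, 0],
    [42, 0, 0, 0, 0, 0, 0],
    [42, 0, 0, 0, 0, 0, 0],
    [42, 0, 0, 0, 0, 0, 0],
    [42, 0, 0, -25, 0, 0, 0],
    [50, 0, 0, -40, 0, 0, 0],
    [50, 0, 0, -40, 0, 0, 0],
    [50, -25, -15, -30, 0, 0, 0],
    [50, -40, -20, 0, 0, 0, 0],
    [50, -40, -20, 0, 0, 0, 0],
    [50, -40, -20, 0, 0, 0, 0]
  ]
}}

```text
time_s: 61.5
tool_pos: [0.5118, -0.2496, 0.1808]
tool_rot: [179.9, 0.0, 90.0]
force: [-0.7, 0.5, -0.7]
grip_width: 0.0498
```

{"name": "send_rows", "arguments": {
  "plan": [
    [50, -40, -12, 0, 0, 0, 0],
    [50, -20, 0, 0, 0, 0, 0],
    [50, 0, 0, 0, 0, 0, 0],
    [50, 0, 0, 0, 0, 0, 0],
    [50, 0, 0, 0, 0, 0, 0]
  ]
}}

```text
time_s: 62.0
tool_pos: [0.5012, -0.3063, 0.1799]
tool_rot: [180.0, -0.1, 90.2]
force: [0.9, 0.4, 0.2]
grip_width: 0.0502
```

```bash
python3 - <<'E'
from reds import *
o=env.get_obs();print(o["tool_pos"],o["tool_rot"],o["grip_width"],o["qpos"].round(),o["time_s"])
im,out=reds()
for x in out: print(*x)
cv2.imwrite("pics/w8.png",cv2.resize(im[:,:,::-1],(800,600)))
E
```

```text
[ 0.50124778 -0.30630381  0.17991423] [ 1.79988821e+02 -5.92603692e-02  9.01526259e+01] 0.05017808986441794 [23. 12.  7. 96. -2. 72. 30.] 62.0
117 [508.0, 145.0] [0.8025, -0.2718, 0.013]
238 [490.0, 205.0] [0.8012, -0.348, 0.013]
472 [144.0, 218.0] [0.3576, -0.3676, 0.013]
498 [173.0, 230.0] [0.3947, -0.3841, 0.013]
28 [273.0, 220.0] [0.5254, -0.37, 0.013]
135 [133.0, 235.0] [0.3405, -0.3922, 0.013]
36 [175.0, 252.0] [0.3934, -0.4174, 0.013]
163 [299.0, 309.0] [0.5656, -0.5101, 0.013]
```

View pics/w8.png

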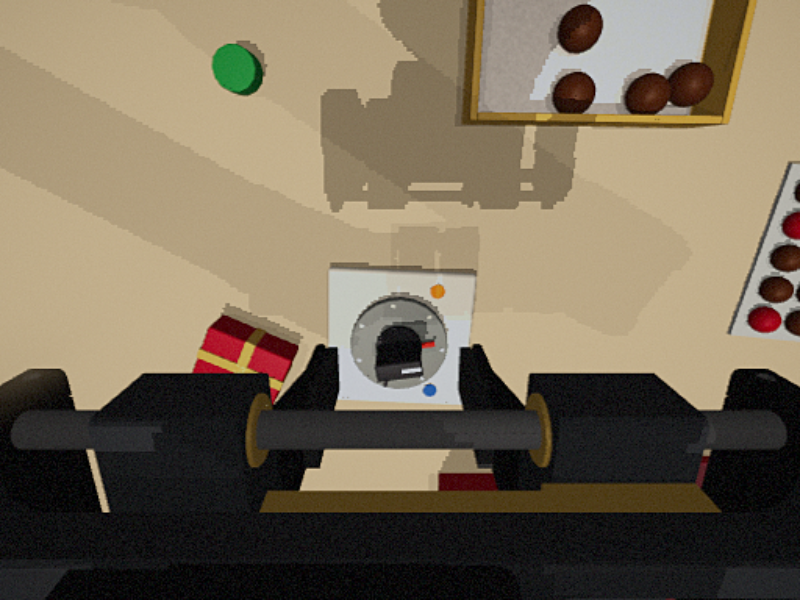

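Four balls are in the tray. The dial is at (400,340) with the orange dot at (438,291) and the blue dot at (430,390), and the pointer points roughly to +x. The gift is at (245,355). Enlarging the dial.

```bash
python3 - <<'E'
from h import *
a=cv2.imread("pics/w8.png"); 
cv2.imwrite("pics/w8c.png",cv2.resize(a[255:415,320:490],(765,600),interpolation=cv2.INTER_CUBIC)[:600])
c=env.get_calibration("wrist")
k=1.5625
print("plate",plane(c,np.array([(331,268),(475,271),(463,403),(338,402)])/k,.01).round(4))
print("dots",plane(c,np.array([(438,291),(430,390)])/k,.01).round(4))
print("ring c",plane(c,np.array([(399,343)])/k,.02).round(4))
E
```

```text
plate [[ 0.4481 -0.306   0.01  ]
 [ 0.5623 -0.3082  0.01  ]
 [ 0.5586 -0.4278  0.01  ]
 [ 0.4489 -0.4271  0.01  ]]
dots [[ 0.5334 -0.3249  0.01  ]
 [ 0.5293 -0.415   0.01  ]]
ring c [[ 0.5021 -0.3661  0.02  ]]
```

View pics/w8c.png

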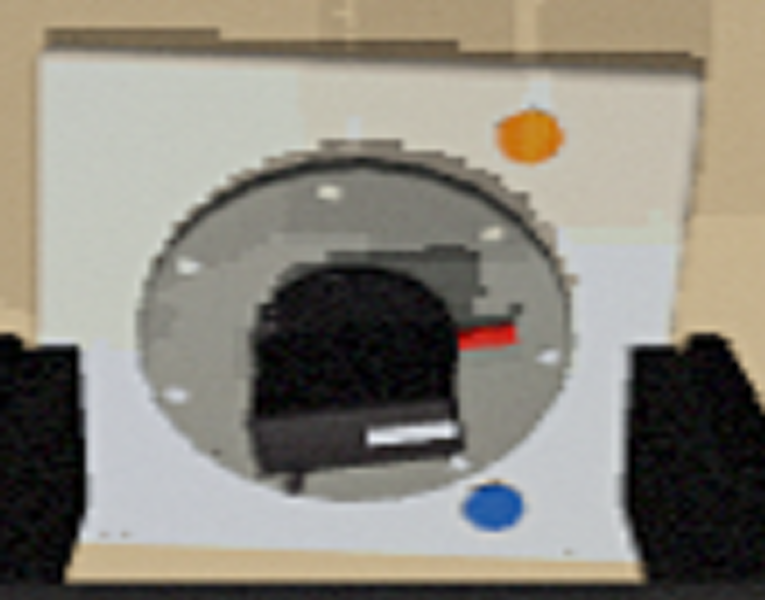

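```bash
python3 - <<'E'
from h import *
c=env.get_calibration("wrist");k=1.5625
q=np.array([(252,412),(458,402),(465,455),(260,472)],float)
uv=np.c_[320+q[:,0]/4.5,255+q[:,1]/3.75]/k
P=plane(c,uv,.064);print(P.round(4),P.mean(0).round(4))
for a,b in[(0,1),(3,2)]: d=P[b]-P[a];print(np.linalg.norm(d),np.degrees(np.arctan2(d[1],d[0])))
q=np.array([(455,343),(517,333)],float);P=plane(c,np.c_[320+q[:,0]/4.5,255+q[:,1]/3.75]/k,.025);d=P[1]-P[0];print(P.round(4),np.degrees(np.arctan2(d[1],d[0])))
d=P[1]-[.5025,-.368,.025];print(np.degrees(np.arctan2(d[1],d[0])))
E
```

```text
[[ 0.4856 -0.3634  0.064 ]
 [ 0.5182 -0.3613  0.064 ]
 [ 0.5195 -0.3725  0.064 ]
 [ 0.4867 -0.3762  0.064 ]] [ 0.5025 -0.3684  0.064 ]
0.03268271337965765 3.8402781343112506
0.033039244223960144 6.506956895640282
[[ 0.5199 -0.3668  0.025 ]
 [ 0.5308 -0.3645  0.025 ]] 12.124142752468321
7.090569977696968
```

{"name": "send_rows", "arguments": {
  "plan": [
    [50, -20, 1.3, 0, 0, 0, 0],
    [50, -27, 0, 0, 0, 0, 0],
    [50, -15, 0, 0, 0, 0, 0.03],
    [50, 0, 0, 0, 0, 0, 0.13],
    [50, 0, 0, 0, 0, 0, 0.13],
    [50, 0, 0, 0, 0, 0, 0.13],
    [50, 0, 0, 0, 0, 0, 0.13],
    [50, 0, 0, 0, 0, 0, 0.13],
    [50, 0, 0, 0, 0, 0, 0.13],
    [50, 0, 0, 0, 0, 0, 0.13],
    [50, 0, 0, 0, 0, 0, 0.13],
    [50, 0, 0, 0, 0, 0, 0.13]
  ]
}}

```text
time_s: 63.25
tool_pos: [0.5023, -0.369, 0.1799]
tool_rot: [-180.0, -0.0, 21.0]
force: [0.0, 0.3, 0.7]
grip_width: 0.0503
```

{"name": "send_rows", "arguments": {
  "plan": [
    [50, 0, 0, 10, 0, 0, 0.13],
    [50, 0, 0, 20, 0, 0, 0.13],
    [50, 0, 0, 25, 0, 0, 0.015],
    [50, 0, 0, 20, 0, 0, 0],
    [50, 0, 0, 5, 0, 0, 0],
    [50, 0, 0, 0, 0, 0, 0],
    [50, 0, 0, 0, 0, 0, 0],
    [50, 0, 0, 0, 0, 0, 0]
  ]
}}

```text
time_s: 64.05
tool_pos: [0.5026, -0.3708, 0.1015]
tool_rot: [179.9, -0.1, 5.5]
force: [0.7, -0.4, -0.4]
grip_width: 0.0497
```

```bash
python3 - <<'E'
from h import *
o=env.get_obs();print(o["tool_pos"],o["tool_rot"],o["grip_width"],o["qpos"].round(),o["time_s"])
c=env.get_calibration("wrist");im=env.read_camera("wrist")
cv2.imwrite("pics/w9.png",cv2.resize(im[150:350,140:380,::-1],(720,600),interpolation=cv2.INTER_CUBIC))
print((proj(c,[[.5025,-.3684,.064],[.5025,-.3684,.02]])-[140,150])*3)
E
```

```text
[ 0.50262328 -0.37077728  0.10150147] [ 1.79920910e+02 -1.18964099e-01  5.48460457e+00] 0.04965959709367542 [ 18.  20.  19.  96.  -7.  65. -45.] 64.05
[[334.68402171 189.92642729]
 [336.03226636 135.09288683]]
```

View pics/w9.png

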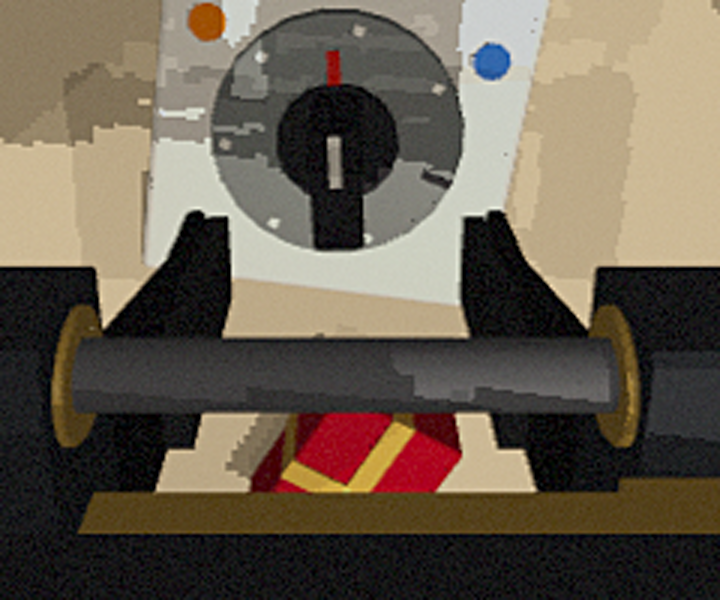

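Looking straight down the bar: axis at (337,140), red pointer up at (334,68), bar between the fingers about 2 mm off-centre. The day mark is at (435,180), with the orange dot left and the blue dot right.

{"name": "send_rows", "arguments": {
  "plan": [
    [50, 0, -2.3, 10, 0, 0, 0],
    [50, 0, 0, 20, 0, 0, 0],
    [50, 0, 0, 20, 0, 0, 0],
    [50, 0, 0, 12, 0, 0, 0],
    [50, 0, 0, 5, 0, 0, 0],
    [50, 0, 0, 0, 0, 0, 0],
    [10, 0, 0, 0, 0, 0, 0],
    [10, 0, 0, 0, 0, 0, 0],
    [10, 0, 0, 0, 0, 0, 0],
    [10, 0, 0, 0, 0, 0, 0],
    [10, 0, 0, 0, 0, 0, 0],
    [10, 0, 0, 0, 0, 0, 0]
  ],
  "grip_force": 8
}}

```text
time_s: 65.3
tool_pos: [0.5017, -0.3685, 0.0332]
tool_rot: [179.9, -0.0, 5.5]
force: [-0.9, -0.7, 1.3]
grip_width: 0.0139
```

```bash
python3 - <<'E'
from h import *
o=env.get_obs();print(o["tool_pos"],o["tool_rot"],o["grip_width"],o["force"],o["wrist_torque"],o["time_s"])
E
```

```text
[ 0.50165621 -0.36848803  0.03324153] [ 1.79945463e+02 -2.66325248e-02  5.48867492e+00] 0.01385175180233591 [-0.94793756 -0.70002236  1.34083891] [-0.30561066  0.18579519  0.03602446] 65.3
```

{"name": "send_rows", "arguments": {
  "plan": [
    [10, 0, 0, 0, 0, 0, 0],
    [10, 0, 0, 0, 0, 0, -0.05],
    [10, 0, 0, 0, 0, 0, -0.1],
    [10, 0, 0, 0, 0, 0, -0.1],
    [10, 0, 0, 0, 0, 0, -0.1],
    [10, 0, 0, 0, 0, 0, -0.1],
    [10, 0, 0, 0, 0, 0, -0.1],
    [10, 0, 0, 0, 0, 0, -0.1],
    [10, 0, 0, 0, 0, 0, -0.1],
    [10, 0, 0, 0, 0, 0, -0.08],
    [10, 0, 0, 0, 0, 0, -0.035],
    [10, 0, 0, 0, 0, 0, 0]
  ],
  "grip_force": 15
}}

```text
time_s: 66.5
tool_pos: [0.5017, -0.3686, 0.0333]
tool_rot: [179.9, 0.0, 55.0]
force: [0.0, -1.5, 0.4]
grip_width: 0.0139
```

{"name": "send_rows", "arguments": {
  "plan": [
    [10, 0, 0, 0, 0, 0, 0],
    [25, 0, 0, 0, 0, 0, 0],
    [50, 0, 0, 0, 0, 0, 0],
    [50, 0, 0, 0, 0, 0, 0],
    [50, 0, 0, 0, 0, 0, 0],
    [50, 0, 0, -20, 0, 0, 0],
    [50, 0, 0, -30, 0, 0, 0],
    [50, 0, 0, -18, 0, 0, 0],
    [50, 0, 0, 0, 0, 0, 0],
    [50, 0, 0, 0, 0, 0, 0],
    [50, 0, 0, 0, 0, 0, 0]
  ]
}}

```text
time_s: 67.6
tool_pos: [0.5008, -0.3674, 0.0996]
tool_rot: [-179.9, 0.0, 55.1]
force: [0.3, 0.1, 0.2]
grip_width: 0.05
```

```bash
python3 - <<'E'
from h import *
o=env.get_obs();print(o["tool_pos"],o["tool_rot"],o["grip_width"],o["qpos"].round(),o["time_s"])
c=env.get_calibration("wrist");im=env.read_camera("wrist")
cv2.imwrite("pics/w10.png",cv2.resize(im[130:330,140:380,::-1],(720,600),interpolation=cv2.INTER_CUBIC))
E
```

```text
[ 0.50077426 -0.36735008  0.09956832] [-1.79869237e+02  1.31554413e-03  5.50554895e+01] 0.05004827165400407 [26. 20. 10. 96. -4. 65.  2.] 67.6
```

View pics/w10.png

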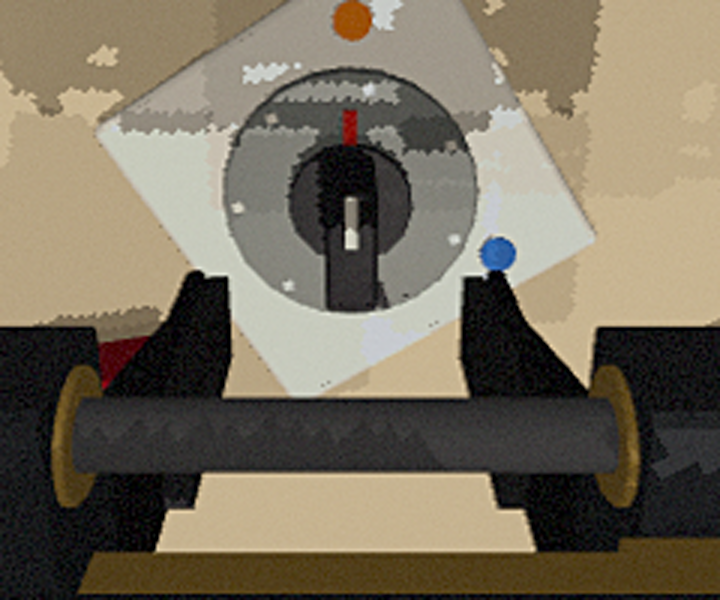

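Pointer at (350,127) lines up with the orange dot at (352,20). The day mark's world angle is unchanged, about -108° before and -107° now. Retreating for a last check.

{"name": "send_rows", "arguments": {
  "plan": [
    [50, 0, 0, -30, 0, 0, 0],
    [50, 0, 0, -45, 0, 0, 0],
    [50, 0, 0, -45, 0, 0, 0],
    [50, 0, 0, -40, 0, 0, 0],
    [50, 0, 0, -20, 0, 0, 0],
    [50, 0, 0, 0, 0, 0, 0],
    [50, 0, 0, 0, 0, 0, 0]
  ]
}}

```text
time_s: 68.35
tool_pos: [0.5012, -0.3677, 0.2796]
tool_rot: [-179.9, 0.0, 55.1]
force: [-0.7, -1.1, -0.9]
grip_width: 0.0499
```

```bash
python3 - <<'E'
from reds import *
o=env.get_obs();print(o["tool_pos"],o["force"],o["time_s"])
a=env.read_camera("side");b=env.read_camera("scene");w=env.read_camera("wrist")
cv2.imwrite("pics/end.png",np.hstack([cv2.resize(a[130:350,150:400,::-1],(400,352)),cv2.resize(b[110:350,150:400,::-1],(400,352))]))
for n in["side","scene"]:
    c=env.get_calibration(n)
    for x in reds(n)[1]: print(n,*x)
for r in env.regions_of("scene","tin_1_mid"): print(r["confidence"],r["rect"])
E
```

```text
[ 0.50122299 -0.36773641  0.27955937] [-0.65428375 -1.13475746 -0.91013244] 68.35
side 59 [182.0, 141.0] [0.7145, 0.5828, 0.013]
side 57 [225.0, 142.0] [0.8336, 0.4455, 0.013]
side 30 [147.0, 146.0] [0.5845, 0.6383, 0.013]
side 388 [200.0, 166.0] [0.6306, 0.333, 0.013]
side 537 [223.0, 187.0] [0.5901, 0.1474, 0.013]
side 29 [93.0, 186.0] [0.2995, 0.4496, 0.013]
side 27 [107.0, 184.0] [0.3363, 0.4304, 0.013]
side 28 [79.0, 188.0] [0.2623, 0.468, 0.013]
side 29 [93.0, 195.0] [0.2772, 0.394, 0.013]
side 125 [286.0, 205.0] [0.654, -0.0647, 0.013]
side 63 [271.0, 208.0] [0.6149, -0.0449, 0.013]
side 32 [379.0, 213.0] [0.8091, -0.2725, 0.013]
side 33 [394.0, 213.0] [0.8375, -0.302, 0.013]
side 30 [409.0, 213.0] [0.8631, -0.3309, 0.013]
side 46 [279.0, 218.0] [0.5943, -0.0982, 0.013]
side 36 [404.0, 225.0] [0.8012, -0.3506, 0.013]
side 6868 [471.0, 312.0] [0.6245, -0.5789, 0.013]
side 99 [314.0, 312.0] [0.4089, -0.3717, 0.013]
side 128 [293.0, 318.0] [0.37, -0.3542, 0.013]
side 261 [322.0, 329.0] [0.3894, -0.4065, 0.013]
side 328 [301.0, 335.0] [0.3519, -0.3888, 0.013]
scene 517 [168.0, 94.
[... 231 characters left out ...]
[271.0, 119.0] [0.3509, -0.3831, 0.013]
scene 231 [106.0, 131.0] [0.8569, -0.5889, 0.013]
scene 29 [123.0, 176.0] [0.8694, -0.332, 0.013]
scene 29 [136.0, 178.0] [0.8402, -0.3025, 0.013]
scene 28 [150.0, 181.0] [0.811, -0.273, 0.013]
scene 58 [248.0, 187.0] [0.5841, -0.1099, 0.013]
scene 141 [232.0, 204.0] [0.651, -0.0722, 0.013]
scene 60 [249.0, 202.0] [0.6087, -0.057, 0.013]
scene 143 [286.0, 231.0] [0.5797, 0.0798, 0.013]
scene 51 [476.0, 272.0] [0.2798, 0.393, 0.013]
scene 288 [314.0, 291.0] [0.618, 0.2572, 0.013]
scene 56 [473.0, 296.0] [0.3376, 0.4311, 0.013]
scene 61 [492.0, 295.0] [0.3004, 0.4501, 0.013]
scene 80 [502.0, 360.0] [0.4039, 0.5515, 0.013]
0.8 [274.7, 209.2, 334.8, 251.0]
```

View pics/end.png

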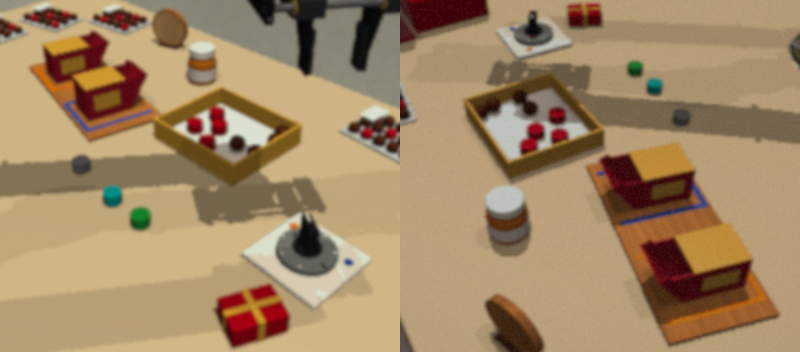

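The tray holds four pralines and four balls. Both tins stand upright in their bays, and the jar, gift and look-alikes are where they were. Handing in.

```bash
python3 -c "
from cell import env
print(env.sign_off())"
```

```text
the job is handed in; nothing more can be done
None
```

The job is done and handed in, with about 68 s on the robot's clock.

- **Weighing:** I lifted, tipped (0.39 rad, held over 1 s) and stood back the orange-bay tin, then the blue one. Orange read about 2.2 N and blue about 1.5–1.7 N. The tilt moment was also larger for orange (0.64 against 0.59 N m), so orange was the fuller tin.
- **Pouring:** The orange tin went into the tray, which now shows four balls. It weighed about its empty weight afterwards (1.4 N), and I stood it back in its bay.
- **Pralines:** All four red ones are in the tray. One had been knocked about 2 cm aside during the run, so I found it again before picking it up. The green, turquoise and grey look-alikes were not touched.
- **Dial:** The hand points at the orange dot, and the day mark stayed at about -107° to -108°.

The last views show four balls and four pralines in the tray, both tins upright in their bays, and the jar and gift in place. I could not see inside the blue tin in those views, so its single ball still being there rests on the weight and on no ball appearing elsewhere. The orange tin stands within about 1–2 mm of where I first gripped it, by the measured tool pose. No checks failed or disagreed.

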